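# Clamp and roll the plywood blanks

## Robot

A 6-joint arm with a two-finger parallel gripper is mounted at the origin on the work surface. World frame = base frame: x ahead of the robot, y to its left, z up, the work surface at z = 0. Lengths are in mm, angles in rad, forces in N, time in s.
With the tool pointing down it reaches from about 350 to 725 mm from the base axis. Payload 4.3 kg.
Tool frame: the origin (TCP) lies at the very end of the fingers, on their centre line; the grasp point (between the pads) lies 19 mm behind it; z points along the fingers, y is the line along which they close (so a half turn about z gives the same grasp; the last joint's range is limited). The gripper opens to 85 mm and grips with 20 to 120 N. Pads are 22 mm wide; open, the fingers measure 114 mm over their backs; the gripper's body (76 mm by 85 mm) begins 54 mm behind the grasp point. The pads swing forward as they close: fully open they stand 13 mm farther back than shut.
Start: joints at [-1.312, 0.377, 0.081, 1.274, 0, 1.46], TCP at [207.298, -536.371, 231.329] pointing down, gripper open.
Joint ranges: [-2.72, 2.72], [-0.84, 1.66], [-1.02, 1.22], [-1.77, 2.12], [-1.37, 1.28], [-3.14, 3.14]. Speed limits (rad/s): [2.57, 2.57, 3.14, 3.14, 3.14, 3.14].

## Interface

Orientations are given as a unit quaternion [w, x, y, z].
In Python, from bench import robot, cams, ticket gives the robot as it stands. The module is installed in compiled form; this text tells all that it offers.
- The arm moves only by the tool servo_tool, never from a script. Its argument "commands" is text: rows parted by semicolons, each of 7 numbers parted by spaces: the shift along the tool's x, y, z in cm, then the turn, a rotation vector about the tool's x, y, z in units of 6 degrees (1.0 is 6 degrees), then the opening, from 0 (shut) to 1 (fully open). A call has 1 to 8 rows; each row shifts and turns the commanded pose from where the row before left it, along the tool's axes as they then stand; what a row does not reach is not made up. A row lasts 1/12 s, in which the tool goes at most 41.7 mm and 7.16 degrees, less where a joint would pass 70% of its speed; a pose out of reach is approached as far as the arm can. A call with a gripper value outside its range is refused whole. The fingers move at their own pace and stop on an object; the grip force is fixed at half the most. Time passes only in rows, so rows that do not move let the fingers close. It gives the time, the measured TCP pose, the force, the opening and the grip force at its end, in the units of the state.
- robot.read_state(): the state, without advancing time (a new reading comes with each control period).
- cams.snapshot(name): name is "scene" or "top"; returns a dict with "pixels" (480x640x3 uint8, blue, green, red), "intrinsics" (3x3 intrinsics, pixels), "eye" and "orientation" of the camera in the world. Camera axes: x right, y down, z forward; pixel columns grow to the right and rows downward; lengths in mm; the calibration is good to about 2 mm. A picture is of the moment at which its call begins. There is no depth.
- ticket.hand_in(): hands the job in; it is judged then, once.
The state is a dict: "t": time; "joint_pos": joint angles; "qd": joint speeds; "joint_torque": joint torques, N m; "tool_pos": TCP position; "ee_rot": TCP orientation; "force": force on the tool from outside, world axes, zero at the start; "torque": the same for the moment, N m; "width": finger opening in mm; "gripper_force": force on a finger pad.
Only numpy, scipy, OpenCV 4.12 (cv2) and the standard library are available. Lean on these libraries where they do the work, as an engineer would, in place of code of your own. Each camera call takes 0.05 s, during which the arm holds its last target. There are 200 camera calls.

## Task

Tuck all the loose plywood blanks, one after another, under the holder's sprung arm so that they make one square pile, each slid fully home against the two stops. Then lay the round metal bar across the near end of the pile with its dark strip up, roll it along the pile towards the arm for half a turn until the strip faces down, and put it back in its cradle with the strip still down. Leave the other things on the table where they are.

Things in the scene. Friction and masses are not known exactly. Their poses are not given: they have to be found in the camera images.
- blank0_center (a point): plain plywood blank, a flat strip 160 x 45 x 8 mm, about 50 g, lying flat on the table at the start (only three to five of them are present; all are alike); point at its centre, 4 mm above its underside; x along its length, y across its width, z up out of its face
- blank1_center (a point): plain plywood blank, a flat strip 160 x 45 x 8 mm, about 50 g, lying flat on the table at the start (only three to five of them are present; all are alike); point at its centre, 4 mm above its underside; x along its length, y across its width, z up out of its face
- blank2_center (a point): plain plywood blank, a flat strip 160 x 45 x 8 mm, about 50 g, lying flat on the table at the start (only three to five of them are present; all are alike); point at its centre, 4 mm above its underside; x along its length, y across its width, z up out of its face
- blank3_center (a point): plain plywood blank, a flat strip 160 x 45 x 8 mm, about 50 g, lying flat on the table at the start (only three to five of them are present; all are alike); point at its centre, 4 mm above its underside; x along its length, y across its width, z up out of its face
- blank4_center (a point): plain plywood blank, a flat strip 160 x 45 x 8 mm, about 50 g, lying flat on the table at the start (only three to five of them are present; all are alike); point at its centre, 4 mm above its underside; x along its length, y across its width, z up out of its face
- home (a point): pile place of the blank holder: point on top of its wooden base (12 mm above the table), below the centre of a blank that is fully home. x: level direction in which blanks are slid in under the arm; z up. The base is 90 mm wide and runs from x = -140 to +215 mm, without side guides. A blank that is home spans x = -80 to +80 mm
- stops (a point): point midway between the two upright stop posts of the holder, on the base, on the line of their faces towards the pile (x = +80 mm in the frame of home); same axes. Posts 12 mm square, centred 17 mm either side, 46 mm tall above the base. A blank is home when its leading end touches both
- hinge (a point): axis of the sprung steel arm, 186 mm beyond home along x, 48 mm above the base, between cheeks that reach 62 mm above it. The arm, 14 mm wide, comes from it towards -x, passing between the posts, to a rounded nose 34 mm wide, which presses on the pile at about x = +66 mm in the frame of home
- clamp (a joint): lift angle of the sprung arm, rad: 0 at its lowest (nose 3 mm above the bare base), about 0.04 on one blank and 0.07 more per further blank, at most 0.8. It presses with 3 to 4 N and does not stay up. No need to lift it by hand: a blank pushed level along x with some 5 to 15 N under its upturned lip raises it
- lip (a point): middle of the front edge of the arm's upturned lip, on its underside. The lip is 30 mm long and 34 mm wide and slopes up from the nose, at 20 degrees (more as the arm rises). Its front edge is at about x = +38 mm in the frame of home, 12 to 20 mm above the top of the pile (or bare base)
- bar_center (a point): round aluminium pressing bar, 26 mm diameter, 110 mm long, about 160 g, in its cradle at the start; point at its centre on its axis; x along the bar, z out through the dark strip let in along one side (up at the start). It rolls, but stays where it is left on a level surface; half a turn is 41 mm of rolling
- rest (a point): centre of the bar when lying in its fixed wooden cradle, 40 mm above the table; x along the bar. The cradle has a foot 110 x 50 x 10 mm and two V saddles, 12 mm thick, centred 41 mm either side of the middle (free between them for fingers); their tops are level with the bar's axis, the V's 46 mm wide there
- tin: bystander: round tin, 66 mm diameter, 58 mm high; origin under its centre
- tape: bystander: black tape measure, 52 x 30 x 50 mm; origin under its centre
- pad: bystander: cork sanding pad, 70 x 100 x 22 mm; origin under its centre
- glue: bystander: glue bottle, 48 mm diameter, 130 mm high, beyond the work area; origin under its centre
- varnish: bystander: jar, 60 mm diameter, 75 mm high, beyond the work area; origin under its centre
- driver: bystander: screwdriver lying beyond the holder; origin at its underside
Things that resemble listed ones, but are neither listed nor needed, are in the scene too. What is shaped like the part that bears blank4_center but green is not meant. There is more than one size of the part that bears bar_center; the job needs the largest.

How it is judged (in metres and radians):
On the way, in this order (a step that is already met when the one before it is completed fails the run):
1. every blank lies flat in one pile under the sprung arm, square and home against the two stops (x of blank0_center in the frame of home between -0.008 and 0.008 m and y of blank0_center in the frame of home between -0.01 and 0.01 m and z of blank0_center in the frame of home between 0 and 0.042 m and angle between the x axis of each of blank0_center, blank1_center, blank2_center, blank3_center, blank4_center and the x axis of home, either way round below 0.12 rad and angle between the z axis of each of blank0_center, blank1_center, blank2_center, blank3_center, blank4_center and the z axis of home, either way round below 0.08 rad and x of blank1_center in the frame of home between -0.008 and 0.008 m and y of blank1_center in the frame of home between -0.01 and 0.01 m and z of blank1_center in the frame of home between 0 and 0.042 m and x of blank2_center in the frame of home between -0.008 and 0.008 m and y of blank2_center in the frame of home between -0.01 and 0.01 m and z of blank2_center in the frame of home between 0 and 0.042 m and x of blank3_center in the frame of home between -0.008 and 0.008 m and y of blank3_center in the frame of home between -0.01 and 0.01 m and z of blank3_center in the frame of home between 0 and 0.042 m and x of blank4_center in the frame of home between -0.008 and 0.008 m and y of blank4_center in the frame of home between -0.01 and 0.01 m and z of blank4_center in the frame of home between 0 and 0.042 m and value of joint clamp above 0.03 rad), for 0.3 s.
2. the round bar lies across the near end of the pile with its dark strip up ((contact force between bar and blank0 above 0.2 N or contact force between bar and blank1 above 0.2 N or contact force between bar and blank2 above 0.2 N or contact force between bar and blank3 above 0.2 N or contact force between bar and blank4 above 0.2 N) and angle between the x axis of bar_center and the y axis of home, either way round below 0.3 rad and angle between bar_center's own z axis and vertical below 0.5 rad and x of bar_center in the frame of home below -0.03 m), for 0.2 s.
3. the bar has been rolled about a quarter turn along the pile ((contact force between bar and blank0 above 0.2 N or contact force between bar and blank1 above 0.2 N or contact force between bar and blank2 above 0.2 N or contact force between bar and blank3 above 0.2 N or contact force between bar and blank4 above 0.2 N) and angle between the x axis of bar_center and the y axis of home, either way round below 0.3 rad and angle between bar_center's own z axis and vertical between 0.9 and 2.2 rad), for 0.02 s.
4. the bar has been rolled half a turn towards the arm, still on the pile, dark strip down ((contact force between bar and blank0 above 0.2 N or contact force between bar and blank1 above 0.2 N or contact force between bar and blank2 above 0.2 N or contact force between bar and blank3 above 0.2 N or contact force between bar and blank4 above 0.2 N) and angle between the x axis of bar_center and the y axis of home, either way round below 0.3 rad and angle between bar_center's own z axis and vertical above 2.5 rad and x of bar_center in the frame of home between -0.035 and 0.03 m), for 0.2 s.
At the end, for the whole second after the job is handed in: Blanks flat in one pile under the arm, each centre within 8 mm (along) and 10 mm (across) of home and 0.12 rad of square; bar at rest in its cradle (8 mm, 0.15 rad), strip down (over 2.2 rad from up), after rolling on the pile from strip up at its near end to strip down (all of step 1 and distance between bar_center and rest below 0.008 m and angle between bar_center's own z axis and vertical above 2.2 rad and angle between the x axis of bar_center and the x axis of rest, either way round below 0.15 rad and linear speed of each of bar, blank0, blank1, blank2, blank3, blank4 below 0.02 m/s); the robot touches nothing.
It fails at once if another thing on the table (tin, tape measure, cork pad, glue bottle, jar, screwdriver) is shoved more than 4 cm aside or lifted (distance of any of tin, tape, pad, glue, varnish, driver from where it was at the start of the episode above 0.04 m).
It fails at once if the tin, the tape measure, the glue bottle or the jar is knocked over (angle between any of tin, tape, glue, varnish's own z axis and vertical above 0.7 rad).
Of blank0, blank1, blank2, blank3, blank4 only 3 to 5 are there at a start; the rules pass over those that are not, and their reading is None.
At some moment in a run one of blank0, blank1, blank2, blank3, blank4 may be knocked a few centimetres aside while the robot is not near it.
Once in a run the grip may slacken for a moment while it holds something.
It also fails if it takes over 210 s, if anything falls off the work surface, if the arm or the gripper's body presses on something with over 40 N, if the wrist force passes 120 N, or if a joint passes its speed limit or range.

## Working session

There is one attempt and no reset: what is moved stays moved. The work goes in short steps, Python scripts to look and compute and a tool call to move; the robot and the scene stay as the last step left them, time stands still between calls to the robot, and variables do not carry over. Pictures are saved under pics/ and viewed, at most 14 in all, crops included, and the job is handed in when it is done.

Besides the shell and the picture viewer there is one more tool, called after "Call:" as name(argument=value, ...), one argument or row to a line, values as JSON. servo_tool: Moves the arm, as the interface text tells. Its arguments: {"type":"object","properties":{"commands":{"type":"string"}},"required":["commands"]}

```bash
mkdir -p pics; cat > h.py <<'E'
import numpy as np, cv2
from bench import robot, cams, ticket
from scipy.spatial.transform import Rotation as R
def snap(n,f=None):
    s=cams.snapshot(n)
    if f: cv2.imwrite('pics/'+f,s['pixels'])
    return s
def cam(s):
    q=np.array(s['orientation'],float)
    M=R.from_quat([q[1],q[2],q[3],q[0]]).as_matrix() if q.size==4 else q.reshape(3,3)
    return np.array(s['intrinsics']),np.array(s['eye'],float),M
def ray(s,uv,z):
    K,e,M=cam(s); uv=np.atleast_2d(np.array(uv,float))
    d=(M@np.linalg.inv(K)@np.c_[uv,np.ones(len(uv))].T).T
    return e+d*((z-e[2])/d[:,2])[:,None]
def proj(s,P):
    K,e,M=cam(s); c=(np.atleast_2d(P)-e)@M; p=c@K.T; return p[:,:2]/p[:,2:]
E
python3 - <<'E'
from h import *
for n in('top','scene'):
    s=snap(n,n+'0.png'); print(n,s['eye'],s['orientation'],np.array(s['intrinsics']).tolist())
st=robot.read_state(); print(st)
E
```

```text
top [ 479.85103393    2.65997017 1202.16714361] [-0.02450204  0.71167474 -0.70157859  0.02657421] [[552.890753834289, 0.0, 333.18651462815507], [0.0, 552.890753834289, 241.80782574123322], [0.0, 0.0, 1.0]]
scene [1442.77925396   62.88899097  728.95283421] [-0.30628749  0.59939995  0.65776353 -0.33801598] [[454.29313727908055, 0.0, 320.71531699736596], [0.0, 454.29313727908055, 242.12013140701055], [0.0, 0.0, 1.0]]
{'t': 0.1, 'joint_pos': array([-1.31229157e+00,  3.77977405e-01,  7.97713197e-02,  1.27439840e+00,
        1.61533676e-05,  1.46051567e+00]), 'qd': array([-0.00010243, -0.00156721,  0.00432766,  0.00071998,  0.00069174,
       -0.00088713]), 'joint_torque': array([ 4.29005968e-04, -4.64693320e+01,  2.70581746e+01,  1.21072234e-02,
       -1.03652601e-04,  4.10612046e-06]), 'tool_pos': array([ 207.14869244, -535.76646174,  230.4660774 ]), 'ee_rot': array([-9.02197079e-04,  9.83047379e-01,  1.83349485e-01, -5.88874484e-05]), 'force': array([-0.70930532,  0.40299173, -0.01542935]), 'torque': array([-0.01485178,  0.02865624,  0.0416137 ]), 'gripper_force': 0.0, 'width': 85.18263054392638}
```

View pics/top0.png

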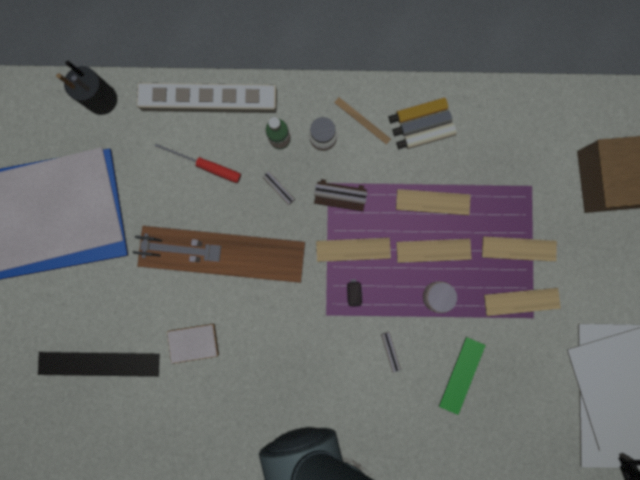

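View pics/scene0.png

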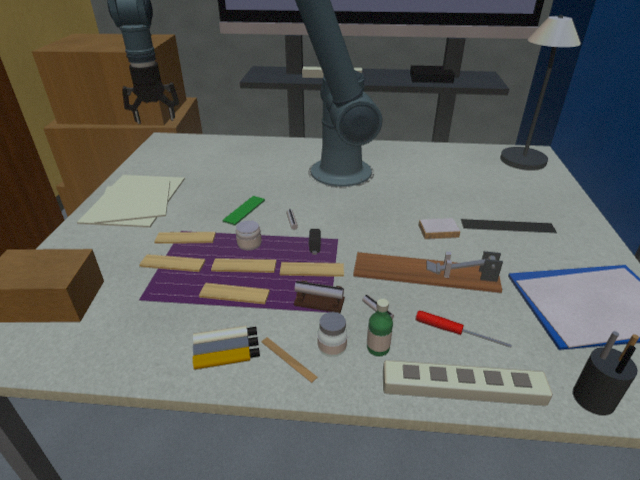

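The top view shows five blanks at about (433,202), (353,250), (434,251), (519,249) and (522,301). The holder spans (137..305, 226..282) with its hinge on the left. The cradle with the bar is at (341,195), the tin at (441,297), the tape at (354,294) and the pad at (192,343).

```bash
cat >> h.py <<'E'
def rects(s,mask,z,amin=300,roi=None):
    if roi: m=np.zeros_like(mask); x0,y0,x1,y1=roi; m[y0:y1,x0:x1]=mask[y0:y1,x0:x1]; mask=m
    out=[]
    for c in cv2.findContours(mask,cv2.RETR_EXTERNAL,cv2.CHAIN_APPROX_NONE)[0]:
        if cv2.contourArea(c)<amin: continue
        W=ray(s,c[:,0,:],z)[:,:2].astype(np.float32)
        (cx,cy),(w,h),a=cv2.minAreaRect(W)
        if w<h: w,h,a=h,w,a+90
        a=(a+90)%180-90
        out.append((round(cx,1),round(cy,1),round(w,1),round(h,1),round(a,1)))
    return out
def blanks(s,z=8,roi=None):
    hsv=cv2.cvtColor(s['pixels'],cv2.COLOR_BGR2HSV)
    return rects(s,cv2.inRange(hsv,(14,50,120),(32,160,255)),z,300,roi)
E
python3 - <<'E'
from h import *
s=snap('top'); px=s['pixels']; hsv=cv2.cvtColor(px,cv2.COLOR_BGR2HSV)
for p in [(433,202),(353,250),(280,262),(341,195),(211,253),(160,232),(330,185),(372,130),(462,375),(195,245)]: print(p,hsv[p[1],p[0]])
print('blanks',blanks(s))
m=cv2.inRange(hsv,(3,80,50),(16,255,170))
cv2.imwrite('pics/m.png',m)
print('base',rects(s,m,12,300,(120,210,316,290)))
print('cradle',rects(s,m,10,50,(305,170,375,215)))
z=np.hstack([cv2.resize(px[170:220,305:375],None,fx=6,fy=6,interpolation=3),cv2.resize(px[220:290,130:230],None,fx=3.8,fy=300/70,interpolation=3)])
cv2.imwrite('pics/z.png',z)
E
```

```text
(433, 202) [ 21  84 136]
(353, 250) [ 19  82 137]
(280, 262) [ 12 123  93]
(341, 195) [120  13  96]
(211, 253) [111  27  93]
(160, 232) [ 13 126  95]
(330, 185) [ 3 33 70]
(372, 130) [ 17  91 107]
(462, 375) [ 63 137 117]
(195, 245) [163  19  93]
blanks [(443.0, -409.1, 157.8, 42.2, -84.0), (550.9, -217.3, 157.1, 41.9, -86.8), (550.3, -42.5, 158.1, 42.4, -87.0), (556.8, -404.2, 158.0, 42.8, 87.6), (657.0, -215.8, 157.1, 42.1, 86.6)]
base [(537.0, 241.2, 350.9, 86.4, 85.2)]
cradle []
```

View pics/z.png

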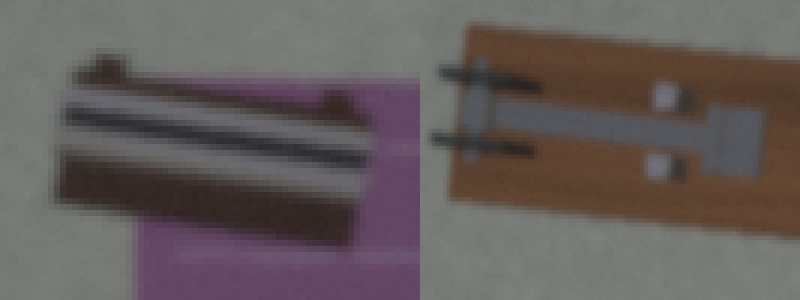

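The crop shows the bar in the cradle with its dark strip up, ends at about px (316,189) and (366,196). The holder's two posts have their tops at about px (194.5,242.6) and (193.2,259), with the arm between them.

```bash
python3 - <<'E'
from h import *
s=snap('top')
print('posts',ray(s,[(194.5,242.6),(193.2,259)],58).round(1))
b=ray(s,[(316.3,188.8),(365.5,196.3)],53); d=b[0]-b[1]; print('strip',b.round(1),'mid',b.mean(0).round(1),'len',np.hypot(*d[:2]),'yaw',np.degrees(np.arctan2(d[1],d[0])))
c=ray(s,[(354,294),(441,297)],55); print('tape,tin',c.round(1))
a=np.radians(85.2); hx=np.array([np.cos(a),np.sin(a)]); c=np.array([537,241.2])
home=c-37.5*hx; print('home',home,'stops',home+80*hx, 'posts expected ctr', home+86*hx)
sc=snap('scene'); print('proj home',proj(sc,[[*home,12]]),proj(s,[[*home,12]]))
px=sc['pixels']
i=cv2.resize(px[230:310,280:520],None,fx=3.3,fy=3.3,interpolation=3)
cv2.imwrite('pics/z2.png',i)
E
```

```text
posts [[556.9 287.3  58. ]
 [522.9 288.9  58. ]]
strip [[674.   36.9  53. ]
 [659.7 -66.5  53. ]] mid [666.9 -14.8  53. ] len 104.3937278875446 yaw 82.09674352344997
tape,tin [[ 455.4  -44.7   55. ]
 [ 451.8 -224.5   55. ]]
home [533.86208088 203.83151778] stops [540.55630834 283.55094652] posts expected ctr [541.0583754  289.52990367]
proj home [[411.09066852 266.38584679]] [[238.21783156 255.33640222]]
```

View pics/z2.png

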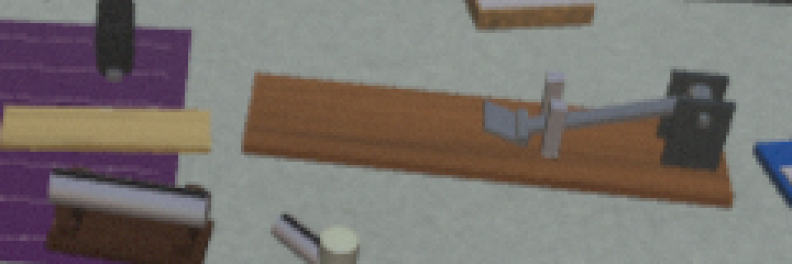

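```bash
cat >> h.py <<'E'
HY=85.2; hx=np.array([np.cos(np.radians(HY)),np.sin(np.radians(HY))]); hy=np.array([-hx[1],hx[0]]); HOME=np.array([533.4,203.2])
def hw(x,y=0): return HOME+x*hx+y*hy
def down(yaw):
    a=np.radians(yaw); return R.from_matrix(np.array([[np.cos(a),np.sin(a),0],[np.sin(a),-np.cos(a),0],[0,0,-1]]))
def plan(p,yaw,n,st=None,frm=None):
    if frm is None:
        st=robot.read_state(); q=st['ee_rot']; r=R.from_quat([q[1],q[2],q[3],q[0]]); p0=np.array(st['tool_pos'])
    else: p0,r=np.array(frm[0],float),down(frm[1])
    p=np.array(p,float)
    dr=(r.inv()*down(yaw)).as_rotvec()/n
    for i in range(n):
        d=r.inv().apply((p-p0)/n)/10; v=dr/np.radians(6)
        print(' '.join('%.2f'%t for t in (*d,*v)),end=' ; '); r=r*R.from_rotvec(dr)
    print()
def pose():
    st=robot.read_state(); q=st['ee_rot']; r=R.from_quat([q[1],q[2],q[3],q[0]]); M=r.as_matrix()
    print('t %.2f'%st['t'],np.round(st['tool_pos'],1),'yaw %.1f tilt %.1f'%(np.degrees(np.arctan2(M[1,0],M[0,0])),np.degrees(np.arccos(-M[2,2]))),'F',np.round(st['force'],1),'w %.1f g %.1f'%(st['width'],st['gripper_force']),'home',np.round([(np.array(st['tool_pos'])[:2]-HOME)@hx,(np.array(st['tool_pos'])[:2]-HOME)@hy],1))
E
python3 - <<'E'
from h import *
pose(); plan((551,-57.5,120),93,16)
E
```

```text
t 0.25 [ 207.2 -536.1  230.9] yaw 21.1 tilt 0.1 F [-0.2  0.8 -0.6] w 85.7 g 0.0 home [-764.   263.2]
3.08 -2.01 0.70 -0.00 -0.00 -0.75 ; 3.23 -1.77 0.69 -0.00 -0.00 -0.75 ; 3.36 -1.51 0.69 -0.00 -0.00 -0.75 ; 3.47 -1.24 0.69 -0.00 -0.00 -0.75 ; 3.55 -0.97 0.69 -0.00 -0.00 -0.75 ; 3.62 -0.68 0.69 -0.00 -0.00 -0.75 ; 3.66 -0.40 0.69 -0.00 -0.00 -0.75 ; 3.68 -0.11 0.69 -0.00 -0.00 -0.75 ; 3.68 0.18 0.69 -0.00 -0.00 -0.75 ; 3.65 0.46 0.69 -0.00 -0.00 -0.75 ; 3.61 0.75 0.69 -0.00 -0.00 -0.75 ; 3.54 1.03 0.69 -0.00 -0.00 -0.75 ; 3.44 1.30 0.69 -0.00 -0.00 -0.75 ; 3.33 1.57 0.69 -0.00 -0.00 -0.75 ; 3.20 1.83 0.69 -0.00 -0.00 -0.75 ; 3.05 2.07 0.69 -0.00 -0.00 -0.75 ;
```

Call:
servo_tool(
  commands="3.1 -2.0 0.7 0 0 -0.75 0.8; 3.2 -1.8 0.7 0 0 -0.75 0.8; 3.4 -1.5 0.7 0 0 -0.75 0.8; 3.5 -1.2 0.7 0 0 -0.75 0.8; 3.55 -1.0 0.7 0 0 -0.75 0.8; 3.6 -0.7 0.7 0 0 -0.75 0.8; 3.65 -0.4 0.7 0 0 -0.75 0.8; 3.7 -0.1 0.7 0 0 -0.75 0.8",
)

```text
t: 0.92
tool_pos: [380.0, -295.1, 175.0]
ee_rot: [0.0, 0.877, 0.48, 0.0]
force: [1.1, 0.4, -0.6]
width: 68.1
gripper_force: 0.0
```

Call:
servo_tool(
  commands="3.7 0.2 0.7 0 0 -0.75 0.8; 3.65 0.5 0.7 0 0 -0.75 0.8; 3.6 0.75 0.7 0 0 -0.75 0.8; 3.55 1.0 0.7 0 0 -0.75 0.8; 3.45 1.3 0.7 0 0 -0.75 0.8; 3.3 1.6 0.7 0 0 -0.75 0.8; 3.2 1.8 0.7 0 0 -0.75 0.8; 3.1 2.1 0.7 0 0 -0.75 0.8",
)

```text
t: 1.58
tool_pos: [552.3, -55.2, 118.9]
ee_rot: [0.0, 0.686, 0.728, -0.0]
force: [-0.0, -0.5, -0.1]
width: 68.3
gripper_force: 0.0
```

Call:
servo_tool(
  commands="0 0 0 0 0 0 0.8; 0 0 0 0 0 0 0.8",
)

```text
t: 1.75
tool_pos: [551.9, -55.2, 118.6]
ee_rot: [-0.0, 0.686, 0.727, -0.0]
force: [-0.0, -0.5, 0.6]
width: 68.6
gripper_force: 0.0
```

```bash
python3 - <<'E'
from h import *
pose(); s=snap('top','t1.png'); print(blanks(s)); plan((551,-57.5,60),93,1)
E
```

```text
t 1.75 [551.9 -55.2 118.6] yaw 93.3 tilt 0.1 F [-0.  -0.5  0.6] w 68.6 g 0.0 home [-256.  -40.]
[(443.5, -409.1, 158.3, 43.1, -84.0), (547.3, 14.4, 43.5, 42.8, 4.5), (552.4, -246.1, 100.5, 42.1, -86.6), (557.0, -404.0, 158.4, 43.6, 87.8), (654.6, -255.4, 78.4, 42.3, 87.2)]
-0.10 -0.03 5.89 -0.01 0.00 0.03 ;
```

Call:
servo_tool(
  commands="-0.1 0 3.0 0 0 0 0.8; 0 0 3.0 0 0 0 0.8; 0 0 3.0 0 0 0 0.8; 0 0 2.0 0 0 0 0.8; 0 0 0.7 0 0 0 0.8; 0 0 0 0 0 0 0.8",
)

```text
t: 2.3
tool_pos: [549.2, -58.8, 0.8]
ee_rot: [-0.002, 0.688, 0.725, -0.001]
force: [-0.1, -0.2, -0.5]
width: 68.5
gripper_force: 0.0
```

Call:
servo_tool(
  commands="0 0 0 0 0 0 0.3; 0 0 0 0 0 0 0.3; 0 0 0 0 0 0 0.3; 0 0 0 0 0 0 0.3; 0 0 0 0 0 0 0.3; 0 0 0 0 0 0 0.3",
)

```text
t: 2.8
tool_pos: [553.2, -58.8, 4.8]
ee_rot: [0.002, 0.688, 0.726, 0.0]
force: [-2.5, -0.8, 5.5]
width: 40.9
gripper_force: 59.9
```

```bash
python3 - <<'E'
from h import *
pose(); s=snap('scene'); p=proj(s,[[551,-57,5]])[0].astype(int); print(p)
cv2.imwrite('pics/g1.png',cv2.resize(s['pixels'][p[1]-60:p[1]+30,p[0]-60:p[0]+60],None,fx=6,fy=6,interpolation=3))
E
```

```text
t 2.80 [553.2 -58.8   4.8] yaw 93.1 tilt 0.2 F [-2.5 -0.8  5.5] w 40.9 g 59.9 home [-259.4  -41.6]
[307 266]
```

View pics/g1.png

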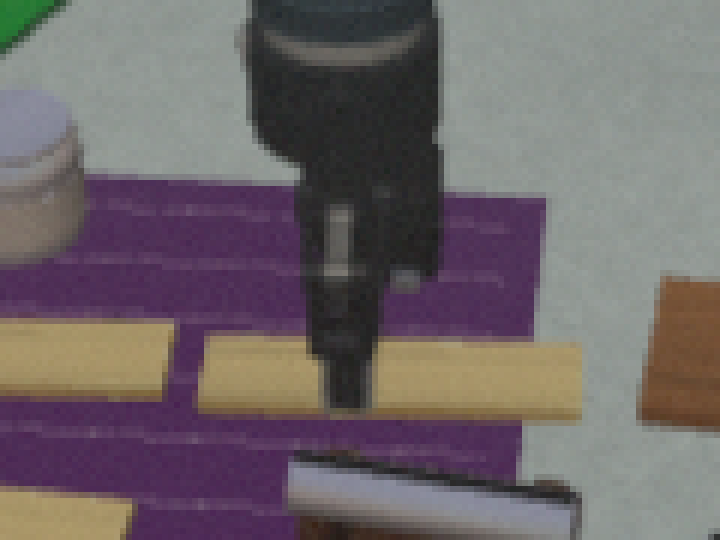

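The crop shows the fingers gripping the blank flat across its width at around px (307,266), with nothing else touched. Next I lift and carry it.

Call:
servo_tool(
  commands="0 0 -1.0 0 0 0 0.3; 0 0 -2.0 0 0 0 0.3; 0 0 -3.0 0 0 0 0.3; 0 0 0 0 0 0 0.3",
)

```text
t: 3.18
tool_pos: [556.2, -58.8, 69.2]
ee_rot: [0.005, 0.687, 0.726, 0.003]
force: [0.6, 0.3, -0.6]
width: 40.9
gripper_force: 60.7
```

```bash
python3 - <<'E'
from h import *
pose(); plan((*hw(-75),60),HY,8)
E
```

```text
t 3.18 [556.2 -58.8  69.2] yaw 93.1 tilt 0.6 F [ 0.6  0.3 -0.6] w 40.9 g 60.7 home [-259.2  -44.7]
2.36 -0.24 0.11 0.01 0.00 0.17 ; 2.35 -0.28 0.11 0.01 0.00 0.17 ; 2.35 -0.32 0.11 0.01 0.00 0.17 ; 2.34 -0.36 0.11 0.01 0.00 0.17 ; 2.34 -0.40 0.11 0.01 0.00 0.17 ; 2.33 -0.44 0.11 0.01 0.00 0.17 ; 2.32 -0.48 0.11 0.01 0.00 0.17 ; 2.31 -0.52 0.11 0.01 0.00 0.17 ;
```

Call:
servo_tool(
  commands="2.35 -0.25 0.1 0 0 0.17 0.3; 2.35 -0.3 0.1 0 0 0.17 0.3; 2.35 -0.3 0.1 0 0 0.17 0.3; 2.35 -0.35 0.1 0 0 0.17 0.3; 2.35 -0.4 0.1 0 0 0.17 0.3; 2.35 -0.45 0.1 0 0 0.17 0.3; 2.3 -0.5 0.1 0 0 0.17 0.3; 2.3 -0.5 0.1 0 0 0.17 0.3",
)

```text
t: 3.85
tool_pos: [523.0, 130.8, 55.5]
ee_rot: [0.001, 0.738, 0.675, 0.001]
force: [-0.5, -0.9, 0.0]
width: 40.5
gripper_force: 60.6
```

Call:
servo_tool(
  commands="0 0 0 0 0 0 0.3; 0 0 0 0 0 0 0.3; 0 0 0 0 0 0 0.3",
)

```text
t: 4.1
tool_pos: [523.2, 129.2, 55.1]
ee_rot: [0.001, 0.737, 0.676, 0.0]
force: [0.4, -0.8, -0.3]
width: 40.8
gripper_force: 60.6
```

```bash
python3 - <<'E'
from h import *
pose(); plan((*hw(-75),30),HY,1);plan((*hw(-75),19),HY,1)
s=snap('scene'); p=proj(s,[[*hw(-40),12]])[0].astype(int)
cv2.imwrite('pics/g2.png',cv2.resize(s['pixels'][p[1]-50:p[1]+40,p[0]-75:p[0]+75],None,fx=5.3,fy=5.3,interpolation=3))
E
```

```text
t 4.10 [523.2 129.2  55.1] yaw 85.0 tilt 0.1 F [ 0.4 -0.8 -0.3] w 40.8 g 60.6 home [-74.6   4. ]
-0.04 0.39 2.51 0.01 0.00 -0.04 ; 
-0.04 0.39 3.61 0.01 0.00 -0.04 ;
```

View pics/g2.png

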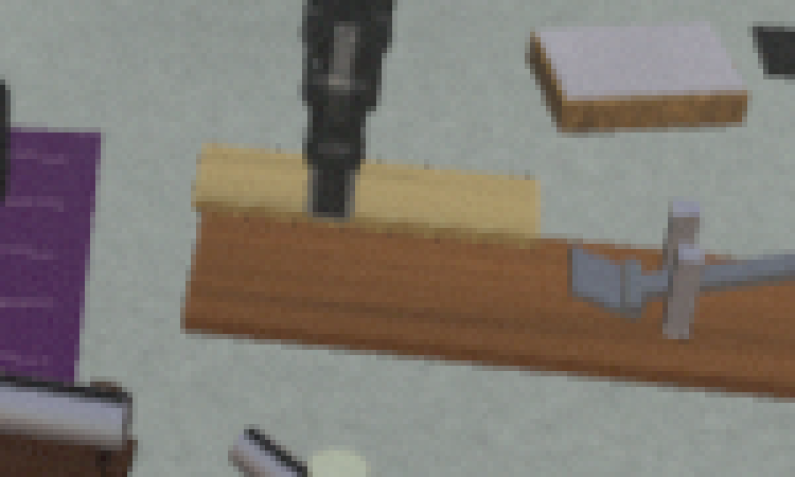

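The crop shows the blank held level over the base, with its leading end short of the lip. Lower it and push it in.

Call:
servo_tool(
  commands="0 0.4 1.2 0 0 0 0.3; 0 0 1.2 0 0 0 0.3; 0 0 1.2 0 0 0 0.3; 0 0 0 0 0 0 0.3; 0.7 0 0 0 0 0 0.3; 0.7 0 0 0 0 0 0.3; 0.7 0 0 0 0 0 0.3; 0.7 0 0 0 0 0 0.3",
)

```text
t: 4.82
tool_pos: [528.0, 146.9, 17.9]
ee_rot: [0.009, 0.739, 0.674, -0.009]
force: [-1.1, -43.5, 1.6]
width: 40.6
gripper_force: 125.5
```

Call:
servo_tool(
  commands="0.7 0 0 0 0 0 0.3; 0.7 0 0 0 0 0 0.3; 0.7 0 0 0 0 0 0.3; 0.4 0 0 0 0 0 0.3; 0.3 0 0 0 0 0 0.3; 0 0 0 0 0 0 0.3",
)

```text
t: 5.32
tool_pos: [526.0, 148.8, 15.5]
ee_rot: [0.027, 0.743, 0.668, -0.031]
force: [-3.1, -98.3, 5.5]
width: 40.6
gripper_force: 125.4
```

```bash
python3 - <<'E'
from h import *
pose()
s=snap('top'); print(blanks(s,20,(125,210,320,295)))
E
```

```text
t 5.32 [526.  148.8  15.5] yaw 83.8 tilt 4.7 F [ -3.1 -98.3   5.5] w 40.6 g 125.4 home [-54.8   2.8]
[(519.0, 111.4, 54.4, 43.2, 82.7)]
```

Call:
servo_tool(
  commands="-1.5 0 0 0 0 0 0.3; -1.5 0 0 0 0 0 0.3; -1.0 0 0 0 0 0 0.3; 0 0 0 0 0 0 0.3",
)

```text
t: 5.7
tool_pos: [528.4, 143.7, 18.8]
ee_rot: [0.0, 0.738, 0.674, 0.0]
force: [0.3, 1.4, 0.5]
width: 41.0
gripper_force: 125.4
```

```bash
python3 - <<'E'
from h import *
pose()
s=snap('scene'); p=proj(s,[[*hw(0),12]])[0].astype(int)
cv2.imwrite('pics/g3.png',cv2.resize(s['pixels'][p[1]-45:p[1]+30,p[0]-60:p[0]+65],None,fx=6.4,fy=6.4,interpolation=3))
E
```

```text
t 5.70 [528.4 143.7  18.8] yaw 84.8 tilt 0.0 F [0.3 1.4 0.5] w 41.0 g 125.4 home [-59.7  -0. ]
```

View pics/g3.png

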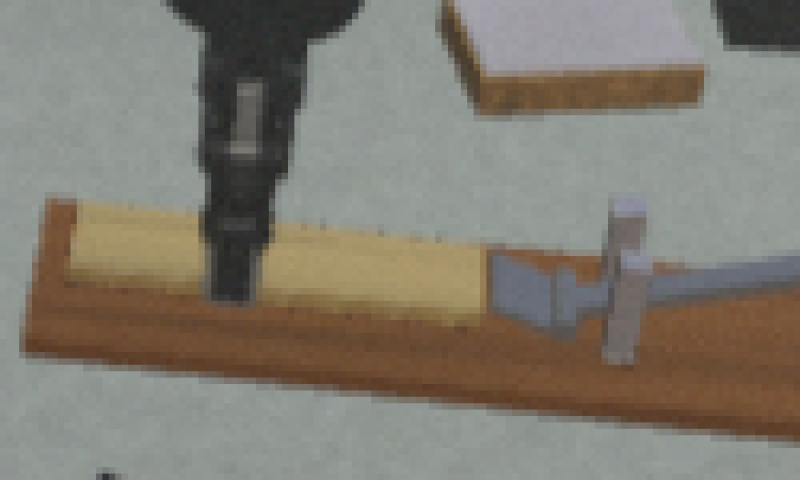

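```bash
python3 - <<'E'
from h import *
s=snap('scene'); p=proj(s,[[*hw(0),12]])[0].astype(int); K,e,M=cam(s)
def pl(c,y):
    uv=np.array([p[0]-60+(c[0]+.5)/6.4-.5,p[1]-45+(c[1]+.5)/6.4-.5,1]); d=M@np.linalg.inv(K)@uv
    n=np.r_[hy,0]; t=(y-((e[:2]-HOME)@hy))/(d@n); P=e+t*d; return np.round([(P[:2]-HOME)@hx,P[2]],1)
for c,y in [((70,282),-22.5),((485,325),-22.5),((485,312),-22.5),((70,268),-22.5),((488,246),22.5),((490,318),-17),((487,250),17),((30,340),-45),((620,362),-23)]: print(c,y,pl(c,y))
E
```

```text
(70, 282) -22.5 [-124.8   17.5]
(485, 325) -22.5 [34.9 18.6]
(485, 312) -22.5 [34.1 24.9]
(70, 268) -22.5 [-125.1   24.5]
(488, 246) 22.5 [35.9 22.7]
(490, 318) -17 [36.9 17.9]
(487, 250) 17 [35.2 24.8]
(30, 340) -45 [-137.4    4.7]
(620, 362) -23 [87.1  8.2]
```

The crop shows the blank's leading edge butting against the front of the lip. It is riding several mm above the base in the grip. I'll set it down on the base, regrip it lower and push again.

Call:
servo_tool(
  commands="-0.4 0 0.2 0 0 0 0.3; 0 0 0.3 0 0 0 0.3; 0 0 0 0 0 0 0.3",
)

```text
t: 6.05
tool_pos: [527.2, 142.2, 12.7]
ee_rot: [-0.0, 0.737, 0.676, -0.0]
force: [0.0, -0.3, -0.9]
width: 40.8
gripper_force: 125.4
```

Call:
servo_tool(
  commands="0 0 0 0 0 0 0.65; 0 0 0 0 0 0 0.65; 0 0 0 0 0 0 0.65; 0 0 0 0 0 0 0.65",
)

```text
t: 6.38
tool_pos: [527.7, 141.3, 13.4]
ee_rot: [0.0, 0.737, 0.676, 0.0]
force: [0.3, 0.8, -0.2]
width: 55.8
gripper_force: 0.0
```

```bash
python3 - <<'E'
from h import *
pose()
s=snap('scene','q.png'); p=proj(s,[[*hw(0),12]])[0].astype(int); print(p)
t=snap('top','tq.png'); print(blanks(t,20,(125,210,320,295)))
E
```

```text
t 6.38 [527.7 141.3  13.4] yaw 85.0 tilt 0.0 F [ 0.3  0.8 -0.2] w 55.8 g 0.0 home [-62.1   0.5]
[410 266]
[(520.4, 98.4, 43.1, 40.8, -7.0)]
```

Call:
servo_tool(
  commands="0 0 0 0 0 0 0.3; 0 0 0 0 0 0 0.3; 0 0 0 0 0 0 0.3; 0 0 0 0 0 0 0.3; 0.3 0 0 0 0 0 0.3; 0.3 0 0 0 0 0 0.3; 0.3 0 0 0 0 0 0.3; 0 0 0 0 0 0 0.3",
)

```text
t: 7.15
tool_pos: [529.1, 149.6, 13.9]
ee_rot: [0.001, 0.738, 0.675, 0.0]
force: [0.2, -2.6, 6.0]
width: 42.3
gripper_force: 60.6
```

```bash
python3 - <<'E'
from h import *
pose()
E
```

```text
t 7.15 [529.1 149.6  13.9] yaw 85.0 tilt 0.1 F [ 0.2 -2.6  6. ] w 42.3 g 60.6 home [-53.8  -0.2]
```

Call:
servo_tool(
  commands="0.4 0 0 0 0 0 0.3; 0.4 0 0 0 0 0 0.3; 0.4 0 0 0 0 0 0.3; 0 0 0 0 0 0 0.3",
)

```text
t: 7.48
tool_pos: [530.1, 160.4, 13.9]
ee_rot: [0.002, 0.738, 0.675, -0.001]
force: [-0.8, -5.2, 6.3]
width: 42.2
gripper_force: 60.7
```

Call:
servo_tool(
  commands="0.5 0 0 0 0 0 0.3; 0.5 0 0 0 0 0 0.3; 0.5 0 0 0 0 0 0.3; 0.3 0 0 0 0 0 0.3; 0 0 0 0 0 0 0.3",
)

```text
t: 7.9
tool_pos: [531.4, 176.3, 13.9]
ee_rot: [0.003, 0.738, 0.675, -0.002]
force: [-1.1, -11.2, 8.3]
width: 42.6
gripper_force: 60.9
```

Call:
servo_tool(
  commands="0.3 0 0 0 0 0 0.3; 0.2 0 0 0 0 0 0.3; 0 0 0 0 0 0 0.3",
)

```text
t: 8.15
tool_pos: [531.9, 181.6, 13.9]
ee_rot: [0.003, 0.738, 0.675, -0.002]
force: [-0.5, -10.0, 7.1]
width: 42.7
gripper_force: 60.9
```

Call:
servo_tool(
  commands="0.3 0 0 0 0 0 0.3; 0 0 0 0 0 0 0.3",
)

```text
t: 8.32
tool_pos: [532.2, 184.6, 13.9]
ee_rot: [0.003, 0.738, 0.675, -0.002]
force: [-1.1, -11.1, 7.3]
width: 42.5
gripper_force: 60.9
```

```bash
python3 - <<'E'
from h import *
pose()
t=snap('top'); print(blanks(t,20,(125,210,320,295)))
E
```

```text
t 8.32 [532.2 184.6  13.9] yaw 84.9 tilt 0.4 F [ -1.1 -11.1   7.3] w 42.5 g 60.9 home [-18.6  -0.3]
[(525.2, 145.1, 48.0, 43.8, 85.1)]
```

Call:
servo_tool(
  commands="0.3 0 0 0 0 0 0.3; 0 0 0 0 0 0 0.3",
)

```text
t: 8.53
tool_pos: [532.4, 187.6, 13.9]
ee_rot: [0.003, 0.738, 0.675, -0.002]
force: [-0.7, -10.0, 7.7]
width: 42.5
gripper_force: 60.9
```

Call:
servo_tool(
  commands="0.3 0 0 0 0 0 0.3; 0 0 0 0 0 0 0.3",
)

```text
t: 8.7
tool_pos: [532.5, 188.3, 13.9]
ee_rot: [0.005, 0.738, 0.674, -0.004]
force: [-1.5, -16.9, 10.1]
width: 42.6
gripper_force: 61.1
```

Call:
servo_tool(
  commands="0.2 0 0 0 0 0 0.3; 0 0 0 0 0 0 0.3",
)

```text
t: 8.87
tool_pos: [532.5, 188.4, 13.9]
ee_rot: [0.006, 0.739, 0.674, -0.005]
force: [-1.6, -21.9, 12.7]
width: 42.3
gripper_force: 61.3
```

Call:
servo_tool(
  commands="-0.5 0 0 0 0 0 0.65; 0 0 0 0 0 0 0.65; 0 0 0 0 0 0 0.65; 0 0 -3 0 0 0 0.65; -2 0 -3 0 0 0 0.65; -3.5 0 -2 0 0 0 0.65; -3.5 0 0 0 0 0 0.65; -3.5 0 0 0 0 0 0.65",
)

```text
t: 9.53
tool_pos: [522.7, 66.3, 95.1]
ee_rot: [0.001, 0.737, 0.676, 0.002]
force: [0.6, -1.1, -0.7]
width: 55.4
gripper_force: 0.0
```

```bash
cat >> h.py <<'E'
def inhome(bl): return [(np.round([(np.array(b[:2])-HOME)@hx,(np.array(b[:2])-HOME)@hy],1).tolist(),b[2:]) for b in bl]
E
python3 - <<'E'
from h import *
pose()
t=snap('top','t2.png'); b=blanks(t,20,(125,210,320,295)); print(b,inhome(b)); b=blanks(t); print(b); plan((551,-232,60),93.5,8)
E
```

```text
t 9.53 [522.7  66.3  95.1] yaw 85.1 tilt 0.3 F [ 0.6 -1.1 -0.7] w 55.4 g 0.0 home [-137.3   -0.8]
[] []
[(443.3, -409.0, 158.1, 43.7, -83.4), (550.9, -217.6, 157.7, 42.2, -86.7), (557.0, -403.9, 158.5, 43.9, 87.9), (656.8, -215.9, 157.5, 42.8, 86.6)]
-3.60 0.70 0.44 0.00 0.01 -0.18 ; -3.61 0.64 0.44 0.00 0.01 -0.18 ; -3.62 0.57 0.44 0.00 0.01 -0.18 ; -3.63 0.50 0.44 0.00 0.01 -0.18 ; -3.64 0.43 0.43 0.00 0.01 -0.18 ; -3.65 0.36 0.43 0.00 0.01 -0.18 ; -3.66 0.29 0.43 0.00 0.01 -0.18 ; -3.66 0.22 0.43 0.00 0.01 -0.18 ;
```

Call:
servo_tool(
  commands="-3.6 0.7 0.1 0 0 -0.18 0.65; -3.6 0.65 0.1 0 0 -0.18 0.65; -3.6 0.6 0.1 0 0 -0.18 0.65; -3.6 0.5 0.4 0 0 -0.18 0.65; -3.65 0.4 0.4 0 0 -0.18 0.65; -3.65 0.35 0.8 0 0 -0.18 0.65; -3.65 0.3 0.8 0 0 -0.18 0.65; -3.65 0.2 0.8 0 0 -0.18 0.65",
)

```text
t: 10.25
tool_pos: [552.3, -225.6, 57.7]
ee_rot: [0.0, 0.684, 0.73, 0.001]
force: [1.2, -0.4, 0.3]
width: 55.6
gripper_force: 0.0
```

Call:
servo_tool(
  commands="0 0 0 0 0 0 0.65; 0 0 0 0 0 0 0.65; 0 0 0 0 0 0 0.65",
)

```text
t: 10.5
tool_pos: [551.6, -223.6, 57.8]
ee_rot: [-0.001, 0.684, 0.729, 0.0]
force: [0.5, 0.1, 0.5]
width: 55.3
gripper_force: 0.0
```

```bash
python3 - <<'E'
from h import *
pose()
t=snap('top','t2.png'); b=blanks(t,20,(125,210,320,295)); print(b,inhome(b)); plan((552,-232.6,1.5),93.3,1)
E
```

```text
t 10.50 [ 551.6 -223.6   57.8] yaw 93.6 tilt 0.1 F [0.5 0.1 0.5] w 55.3 g 0.0 home [-423.8  -53.8]
[(530.6, 204.1, 158.7, 44.4, 84.5)] [([0.7, 2.9], (158.7, 44.4, 84.5))]
-0.96 -0.02 5.66 -0.00 -0.01 0.06 ;
```

Call:
servo_tool(
  commands="-0.5 0 2 0 0 0 0.65; -0.4 0 2 0 0 0 0.65; 0 0 1.2 0 0 0 0.65; 0 0 0.4 0 0 0 0.65; 0 0 0 0 0 0 0.65",
)

```text
t: 10.97
tool_pos: [551.4, -231.5, 1.4]
ee_rot: [-0.001, 0.684, 0.73, -0.0]
force: [1.1, 0.2, -0.5]
width: 55.6
gripper_force: 0.0
```

Call:
servo_tool(
  commands="0 0 0 0 0 0 0.3; 0 0 0 0 0 0 0.3; 0 0 0 0 0 0 0.3; 0 0 0 0 0 0 0.3; 0 0 -0.5 0 0 0 0.3; 0 0 -2.0 0 0 0 0.3; 0 0 -3.0 0 0 0 0.3; 0 0 0 0 0 0 0.3",
)

```text
t: 11.63
tool_pos: [555.5, -235.6, 63.0]
ee_rot: [0.004, 0.685, 0.729, 0.001]
force: [0.9, 0.2, 0.2]
width: 41.8
gripper_force: 60.8
```

```bash
python3 - <<'E'
from h import *
pose()
plan((*hw(-80,-1),60),HY,12)
E
```

```text
t 11.63 [ 555.5 -235.6   63. ] yaw 93.6 tilt 0.5 F [0.9 0.2 0.2] w 41.8 g 60.8 home [-435.5  -58.8]
3.00 -0.04 0.01 0.01 0.00 0.12 ; 3.00 -0.08 0.01 0.01 0.00 0.12 ; 3.00 -0.12 0.01 0.01 0.00 0.12 ; 3.00 -0.15 0.01 0.01 0.00 0.12 ; 3.00 -0.19 0.01 0.01 0.00 0.12 ; 2.99 -0.23 0.02 0.01 0.00 0.12 ; 2.99 -0.26 0.02 0.01 0.00 0.12 ; 2.99 -0.30 0.02 0.01 0.00 0.12 ; 2.98 -0.34 0.02 0.01 0.00 0.12 ; 2.98 -0.37 0.02 0.01 0.00 0.12 ; 2.97 -0.41 0.02 0.01 0.00 0.12 ; 2.97 -0.45 0.02 0.01 0.00 0.12 ;
```

Call:
servo_tool(
  commands="3.0 0 0 0 0 0.12 0.3; 3.0 -0.1 0 0 0 0.12 0.3; 3.0 -0.1 0 0 0 0.12 0.3; 3.0 -0.15 0 0 0 0.12 0.3; 3.0 -0.2 0 0 0 0.12 0.3; 3.0 -0.2 0 0 0 0.12 0.3; 3.0 -0.25 0 0 0 0.12 0.3; 3.0 -0.3 0 0 0 0.12 0.3",
)

```text
t: 12.3
tool_pos: [534.7, 7.3, 57.7]
ee_rot: [0.0, 0.721, 0.693, 0.0]
force: [0.5, 0.1, -0.1]
width: 42.0
gripper_force: 60.8
```

Call:
servo_tool(
  commands="3.0 -0.35 0 0 0 0.12 0.3; 3.0 -0.35 0 0 0 0.12 0.3; 3.0 -0.4 0 0 0 0.12 0.3; 3.0 -0.45 0 0 0 0.12 0.3; 0 0 0 0 0 0 0.3; 0 0 0 0 0 0 0.3; 0 0 0 0 0 0 0.3; 0 0 0 0 0 0 0.3",
)

```text
t: 12.97
tool_pos: [526.2, 125.8, 57.4]
ee_rot: [0.0, 0.738, 0.675, -0.0]
force: [0.1, -0.7, -0.7]
width: 42.0
gripper_force: 60.8
```

```bash
python3 - <<'E'
from h import *
pose()
plan((*hw(-68,-1),24),HY,1)
E
```

```text
t 12.97 [526.2 125.8  57.4] yaw 84.9 tilt 0.0 F [ 0.1 -0.7 -0.7] w 42.0 g 60.8 home [-77.7   0.7]
0.98 0.16 3.33 0.00 0.01 -0.05 ;
```

Lower it onto the pile, release, regrip and begin the push.

Call:
servo_tool(
  commands="0.5 0.15 1.3 0 0 0 0.3; 0.5 0 1.0 0 0 0 0.3; 0 0 0.8 0 0 0 0.3; 0 0 0.3 0 0 0 0.3; 0 0 0 0 0 0 0.3",
)

```text
t: 13.38
tool_pos: [527.9, 136.1, 23.6]
ee_rot: [-0.0, 0.738, 0.675, -0.0]
force: [-2.5, -0.6, 6.2]
width: 41.8
gripper_force: 62.0
```

Call:
servo_tool(
  commands="0 0 0 0 0 0 0.65; 0 0 0 0 0 0 0.65; 0 0 0 0 0 0 0.65; 0 0 0.2 0 0 0 0.65; 0 0 0 0 0 0 0.65",
)

```text
t: 13.8
tool_pos: [528.1, 136.5, 20.8]
ee_rot: [-0.0, 0.738, 0.675, -0.0]
force: [-0.1, -0.5, 0.6]
width: 55.3
gripper_force: 0.0
```

Call:
servo_tool(
  commands="0 0 0 0 0 0 0.3; 0 0 0 0 0 0 0.3; 0 0 0 0 0 0 0.3; 0 0 0 0 0 0 0.3; 0.4 0 0 0 0 0 0.3; 0.4 0 0 0 0 0 0.3; 0.4 0 0 0 0 0 0.3; 0 0 0 0 0 0 0.3",
)

```text
t: 14.47
tool_pos: [529.9, 149.5, 21.5]
ee_rot: [0.0, 0.737, 0.676, 0.0]
force: [0.7, -1.0, 4.3]
width: 42.7
gripper_force: 61.2
```

```bash
python3 - <<'E'
from h import *
pose()
E
```

```text
t 14.47 [529.9 149.5  21.5] yaw 85.0 tilt 0.1 F [ 0.7 -1.   4.3] w 42.7 g 61.2 home [-53.8  -1. ]
```

Call:
servo_tool(
  commands="0.4 0 0 0 0 0 0.3; 0.4 0 0 0 0 0 0.3; 0.4 0 0 0 0 0 0.3; 0 0 0 0 0 0 0.3",
)

```text
t: 14.8
tool_pos: [530.5, 158.0, 21.5]
ee_rot: [0.003, 0.738, 0.675, -0.002]
force: [-0.8, -11.1, 6.9]
width: 42.3
gripper_force: 61.5
```

Call:
servo_tool(
  commands="0.5 0 0 0 0 0 0.3; 0.5 0 0 0 0 0 0.3; 0.4 0 0 0 0 0 0.3; 0 0 0 0 0 0 0.3",
)

```text
t: 15.13
tool_pos: [531.6, 170.5, 21.5]
ee_rot: [0.004, 0.738, 0.675, -0.003]
force: [-1.7, -14.3, 9.1]
width: 42.7
gripper_force: 61.7
```

Call:
servo_tool(
  commands="0.4 0 0 0 0 0 0.3; 0.3 0 0 0 0 0 0.3; 0 0 0 0 0 0 0.3",
)

```text
t: 15.38
tool_pos: [532.3, 178.9, 21.5]
ee_rot: [0.002, 0.738, 0.675, -0.002]
force: [-0.3, -9.1, 8.2]
width: 42.7
gripper_force: 61.6
```

Call:
servo_tool(
  commands="0.5 0 0 0 0 0 0.3; 0.2 0 0 0 0 0 0.3; 0 0 0 0 0 0 0.3",
)

```text
t: 15.63
tool_pos: [533.0, 186.3, 21.5]
ee_rot: [0.002, 0.738, 0.675, -0.002]
force: [-1.6, -9.4, 7.2]
width: 42.7
gripper_force: 61.5
```

Call:
servo_tool(
  commands="0.4 0 0 0 0 0 0.3; 0 0 0 0 0 0 0.3",
)

```text
t: 15.8
tool_pos: [533.3, 190.3, 21.5]
ee_rot: [0.002, 0.738, 0.675, -0.002]
force: [-0.1, -9.5, 7.3]
width: 42.5
gripper_force: 61.5
```

Call:
servo_tool(
  commands="0.3 0 0 0 0 0 0.3; 0 0 0 0 0 0 0.3",
)

```text
t: 15.97
tool_pos: [533.4, 191.2, 21.5]
ee_rot: [0.004, 0.738, 0.675, -0.003]
force: [-1.4, -15.1, 10.1]
width: 42.6
gripper_force: 61.7
```

Call:
servo_tool(
  commands="0.3 0 0 0 0 0 0.3; 0 0 0 0 0 0 0.3",
)

```text
t: 16.13
tool_pos: [533.4, 191.3, 21.5]
ee_rot: [0.006, 0.738, 0.674, -0.006]
force: [-0.8, -22.2, 11.4]
width: 42.8
gripper_force: 62.0
```

Call:
servo_tool(
  commands="-0.7 0 0 0 0 0 0.65; 0 0 0 0 0 0 0.65; 0 0 0 0 0 0 0.65; 0 0 -3 0 0 0 0.65; -2 0 -3 0 0 0 0.65; -3.5 0 -1.5 0 0 0 0.65; -3.5 0 0 0 0 0 0.65; -3.5 0 0 0 0 0 0.65",
)

```text
t: 16.8
tool_pos: [523.7, 67.2, 97.8]
ee_rot: [0.001, 0.737, 0.676, 0.002]
force: [0.5, -0.4, 0.0]
width: 55.7
gripper_force: 0.0
```

Call:
servo_tool(
  commands="-3.5 0 0 0 0 0 0.65; -3.5 0 0 0 0 0 0.65; -3 0 0 0 0 0 0.65; 0 0 0 0 0 0 0.65; 0 0 0 0 0 0 0.65",
)

```text
t: 17.22
tool_pos: [513.7, -33.1, 96.1]
ee_rot: [-0.0, 0.738, 0.675, 0.001]
force: [-0.1, 0.1, -0.3]
width: 55.3
gripper_force: 0.0
```

```bash
python3 - <<'E'
from h import *
pose()
t=snap('top','t3.png'); b=blanks(t,28,(125,210,320,295)); print(b,inhome(b)); b=blanks(t); print(b); plan((656,-228,60),86.6,8)
E
```

```text
t 17.22 [513.7 -33.1  96.1] yaw 84.8 tilt 0.1 F [-0.1  0.1 -0.3] w 55.3 g 0.0 home [-2.371e+02 -1.000e-01]
[(531.8, 204.2, 157.3, 43.8, 84.8)] [([0.9, 1.7], (157.3, 43.8, 84.8))]
[(443.7, -409.0, 157.8, 43.8, -83.5), (532.7, 207.6, 160.0, 44.5, 84.8), (557.0, -404.0, 158.4, 43.6, 87.9), (657.0, -215.8, 157.5, 42.6, 86.5)]
-2.28 1.99 0.45 0.00 -0.00 -0.03 ; -2.29 1.98 0.45 0.00 -0.00 -0.03 ; -2.30 1.97 0.45 0.00 -0.00 -0.03 ; -2.30 1.96 0.45 0.00 -0.00 -0.03 ; -2.31 1.96 0.45 0.00 -0.00 -0.03 ; -2.32 1.95 0.45 0.00 -0.00 -0.03 ; -2.33 1.94 0.45 0.00 -0.00 -0.03 ; -2.33 1.93 0.45 0.00 -0.00 -0.03 ;
```

Call:
servo_tool(
  commands="-2.3 2.0 0.3 0 0 0 0.65; -2.3 2.0 0.3 0 0 0 0.65; -2.3 1.95 0.3 0 0 0 0.65; -2.3 1.95 0.4 0 0 0 0.65; -2.3 1.95 0.5 0 0 0 0.65; -2.3 1.95 0.6 0 0 -0.1 0.65; -2.3 1.95 0.6 0 0 -0.1 0.65; -2.3 1.95 0.6 0 0 -0.1 0.65",
)

```text
t: 17.93
tool_pos: [656.1, -227.7, 59.6]
ee_rot: [-0.0, 0.726, 0.688, 0.0]
force: [0.1, 1.0, 0.6]
width: 55.4
gripper_force: 0.0
```

Call:
servo_tool(
  commands="0 0 0 0 0 0 0.65; 0 0 0 0 0 0 0.65; 0 0 0 0 0 0 0.65; 0 0 0 0 0 0 0.65",
)

```text
t: 18.27
tool_pos: [654.3, -226.9, 60.5]
ee_rot: [-0.0, 0.726, 0.688, 0.0]
force: [-0.4, 0.4, 0.4]
width: 55.7
gripper_force: 0.0
```

```bash
python3 - <<'E'
from h import *
pose(); plan((656,-228,1.5),86.6,1)
E
```

```text
t 18.27 [ 654.3 -226.9   60.5] yaw 86.9 tilt 0.1 F [-0.4  0.4  0.4] w 55.7 g 0.0 home [-418.5 -156.5]
-0.10 0.18 5.90 -0.00 -0.01 0.05 ;
```

Call:
servo_tool(
  commands="-0.1 0.2 2 0 0 0 0.65; 0 0 2 0 0 0 0.65; 0 0 1.4 0 0 0 0.65; 0 0 0.5 0 0 0 0.65; 0 0 0 0 0 0 0.65",
)

```text
t: 18.68
tool_pos: [654.9, -228.4, 0.2]
ee_rot: [-0.002, 0.726, 0.687, -0.001]
force: [-0.3, -0.5, 0.3]
width: 55.2
gripper_force: 0.0
```

Call:
servo_tool(
  commands="0 0 0 0 0 0 0.3; 0 0 0 0 0 0 0.3; 0 0 0 0 0 0 0.3; 0 0 0 0 0 0 0.3; 0 0 -0.5 0 0 0 0.3; 0 0 -2.0 0 0 0 0.3; 0 0 -3.0 0 0 0 0.3; 0 0 -3 0 0 0 0.3",
)

```text
t: 19.35
tool_pos: [655.3, -229.9, 86.4]
ee_rot: [-0.001, 0.727, 0.687, -0.001]
force: [0.8, -0.4, -0.7]
width: 42.3
gripper_force: 60.9
```

Call:
servo_tool(
  commands="0 0 0 0 0 0 0.3; 0 0 0 0 0 0 0.3; 0 0 0 0 0 0 0.3",
)

```text
t: 19.6
tool_pos: [656.4, -230.3, 86.3]
ee_rot: [0.0, 0.727, 0.687, 0.0]
force: [0.3, -0.2, -0.6]
width: 42.4
gripper_force: 60.9
```

```bash
python3 - <<'E'
from h import *
pose(); plan((*hw(-68,-1),75),HY,12)
E
```

```text
t 19.60 [ 656.4 -230.3   86.3] yaw 86.8 tilt 0.0 F [ 0.3 -0.2 -0.6] w 42.4 g 60.9 home [-421.7 -158.8]
2.98 -1.23 0.09 0.00 0.00 0.02 ; 2.98 -1.24 0.09 0.00 0.00 0.02 ; 2.98 -1.25 0.09 0.00 0.00 0.02 ; 2.97 -1.25 0.09 0.00 0.00 0.02 ; 2.97 -1.26 0.09 0.00 0.00 0.02 ; 2.97 -1.27 0.09 0.00 0.00 0.02 ; 2.97 -1.27 0.09 0.00 0.00 0.02 ; 2.96 -1.28 0.09 0.00 0.00 0.02 ; 2.96 -1.29 0.09 0.00 0.00 0.02 ; 2.96 -1.30 0.09 0.00 0.00 0.02 ; 2.95 -1.30 0.09 0.00 0.00 0.02 ; 2.95 -1.31 0.09 0.00 0.00 0.02 ;
```

Call:
servo_tool(
  commands="3.0 -1.2 0 0 0 0.02 0.3; 3.0 -1.2 0 0 0 0.02 0.3; 3.0 -1.25 0 0 0 0.02 0.3; 3.0 -1.25 0 0 0 0.02 0.3; 3.0 -1.25 0 0 0 0.02 0.3; 3.0 -1.3 0 0 0 0.02 0.3; 3.0 -1.3 0.2 0 0 0.02 0.3; 3.0 -1.3 0.2 0 0 0.02 0.3",
)

```text
t: 20.27
tool_pos: [569.1, 17.1, 80.5]
ee_rot: [-0.001, 0.733, 0.681, -0.001]
force: [0.2, 0.4, -0.6]
width: 42.0
gripper_force: 60.9
```

Call:
servo_tool(
  commands="3.0 -1.3 0.2 0 0 0.02 0.3; 3.0 -1.3 0.2 0 0 0.02 0.3; 2.8 -1.3 0.2 0 0 0.02 0.3; 2.8 -1.3 0.2 0 0 0.02 0.3; 0 0 0 0 0 0 0.3; 0 0 0 0 0 0 0.3; 0 0 0 0 0 0 0.3; 0 0 0 0 0 0 0.3",
)

```text
t: 20.93
tool_pos: [528.5, 134.2, 73.7]
ee_rot: [-0.0, 0.736, 0.677, -0.001]
force: [-0.4, -1.0, -0.5]
width: 42.2
gripper_force: 60.9
```

```bash
python3 - <<'E'
from h import *
pose(); plan((*hw(-66,-1),32),HY,1)
t=snap('top','t4.png'); b=blanks(t,80,(125,210,400,320)); print(b,inhome(b))
E
```

```text
t 20.93 [528.5 134.2  73.7] yaw 85.3 tilt 0.1 F [-0.4 -1.  -0.5] w 42.2 g 60.9 home [-69.2  -0.9]
0.32 0.02 4.17 -0.01 0.01 0.01 ; 
[(521.5, 90.0, 46.6, 43.0, 84.5)] [([-113.8, 2.4], (46.6, 43.0, 84.5))]
```

Call:
servo_tool(
  commands="0.3 0 1.8 0 0 0 0.3; 0 0 1.2 0 0 0 0.3; 0 0 0.8 0 0 0 0.3; 0 0 0.4 0 0 0 0.3; 0 0 0 0 0 0 0.3; 0 0 0 0 0 0 0.3",
)

```text
t: 21.48
tool_pos: [529.0, 137.8, 32.5]
ee_rot: [0.0, 0.736, 0.677, 0.0]
force: [0.4, 0.8, -0.8]
width: 42.1
gripper_force: 60.9
```

Call:
servo_tool(
  commands="0 0 0 0 0 0 0.65; 0 0 0 0 0 0 0.65; 0 0 0 0 0 0 0.65; 0 0 0.2 0 0 0 0.65; 0 0 0 0 0 0 0.65",
)

```text
t: 21.9
tool_pos: [528.7, 138.3, 30.3]
ee_rot: [0.0, 0.735, 0.678, 0.0]
force: [0.3, 0.4, 0.1]
width: 55.7
gripper_force: 0.0
```

```bash
python3 - <<'E'
from h import *
pose()
E
```

```text
t 21.90 [528.7 138.3  30.3] yaw 85.3 tilt 0.0 F [0.3 0.4 0.1] w 55.7 g 0.0 home [-65.1  -0.7]
```

Call:
servo_tool(
  commands="0 0 0.1 0 0 0 0.3; 0 0 0 0 0 0 0.3; 0 0 0 0 0 0 0.3; 0 0 0 0 0 0 0.3; 0.4 0 0 0 0 0 0.3; 0.4 0 0 0 0 0 0.3; 0.4 0 0 0 0 0 0.3; 0 0 0 0 0 0 0.3",
)

```text
t: 22.57
tool_pos: [530.4, 150.2, 29.9]
ee_rot: [0.001, 0.735, 0.678, 0.0]
force: [-0.4, -2.3, 4.4]
width: 42.6
gripper_force: 60.5
```

Call:
servo_tool(
  commands="0.4 0 0 0 0 0 0.3; 0.4 0 0 0 0 0 0.3; 0.3 0 0 0 0 0 0.3; 0 0 0 0 0 0 0.3",
)

```text
t: 22.9
tool_pos: [531.1, 158.2, 29.9]
ee_rot: [0.003, 0.736, 0.677, -0.002]
force: [-1.1, -10.6, 6.8]
width: 42.5
gripper_force: 60.8
```

Call:
servo_tool(
  commands="0.3 0 0 0 0 0 0.3; 0.3 0 0 0 0 0 0.3; 0 0 0 0 0 0 0.3",
)

```text
t: 23.15
tool_pos: [531.4, 162.6, 29.8]
ee_rot: [0.004, 0.736, 0.677, -0.003]
force: [-1.4, -14.0, 9.2]
width: 42.6
gripper_force: 60.9
```

Call:
servo_tool(
  commands="0.4 0 0 0 0 0 0.3; 0.4 0 0 0 0 0 0.3; 0.4 0 0 0 0 0 0.3; 0 0 0 0 0 0 0.3",
)

```text
t: 23.48
tool_pos: [532.4, 175.1, 29.9]
ee_rot: [0.004, 0.736, 0.677, -0.003]
force: [-0.6, -9.8, 8.1]
width: 42.4
gripper_force: 60.8
```

Call:
servo_tool(
  commands="0.4 0 0 0 0 0 0.3; 0.3 0 0 0 0 0 0.3; 0.2 0 0 0 0 0 0.3; 0 0 0 0 0 0 0.3",
)

```text
t: 23.82
tool_pos: [533.3, 185.2, 29.9]
ee_rot: [0.003, 0.736, 0.677, -0.002]
force: [0.2, -9.0, 7.4]
width: 42.3
gripper_force: 60.8
```

Call:
servo_tool(
  commands="0.4 0 0 0 0 0 0.3; 0.2 0 0 0 0 0 0.3; 0 0 0 0 0 0 0.3",
)

```text
t: 24.07
tool_pos: [533.8, 191.2, 29.9]
ee_rot: [0.003, 0.736, 0.677, -0.002]
force: [-0.6, -9.0, 7.4]
width: 42.6
gripper_force: 60.8
```

Call:
servo_tool(
  commands="0.3 0 0 0 0 0 0.3; 0 0 0 0 0 0 0.3",
)

```text
t: 24.23
tool_pos: [533.8, 192.4, 29.8]
ee_rot: [0.004, 0.736, 0.677, -0.003]
force: [-0.4, -14.0, 8.7]
width: 42.7
gripper_force: 61.0
```

Call:
servo_tool(
  commands="0.3 0 0 0 0 0 0.3; 0 0 0 0 0 0 0.3",
)

```text
t: 24.4
tool_pos: [533.8, 192.5, 29.8]
ee_rot: [0.007, 0.736, 0.676, -0.006]
force: [-1.4, -22.2, 11.9]
width: 42.5
gripper_force: 61.2
```

Call:
servo_tool(
  commands="-0.7 0 0 0 0 0 0.65; 0 0 0 0 0 0 0.65; 0 0 0 0 0 0 0.65; 0 0 -3 0 0 0 0.65; -2 0 -3 0 0 0 0.65; -3.5 0 0 0 0 0 0.65; -3.5 0 0 0 0 0 0.65; -3.5 0 0 0 0 0 0.65",
)

```text
t: 25.07
tool_pos: [523.6, 68.5, 90.0]
ee_rot: [0.0, 0.734, 0.679, 0.001]
force: [-0.2, -0.5, 0.0]
width: 56.0
gripper_force: 0.0
```

Call:
servo_tool(
  commands="-3.5 0 0 0 0 0 0.65; -3.5 0 0 0 0 0 0.65; -3 0 0 0 0 0 0.65; 0 0 0 0 0 0 0.65; 0 0 0 0 0 0 0.65",
)

```text
t: 25.48
tool_pos: [515.0, -31.7, 89.2]
ee_rot: [-0.0, 0.736, 0.677, 0.001]
force: [-0.1, 1.3, 0.1]
width: 55.6
gripper_force: 0.0
```

```bash
python3 - <<'E'
from h import *
pose()
t=snap('top','t5.png'); b=blanks(t,36,(125,210,320,295)); print(b,inhome(b)); b=blanks(t); print(b); plan((556.5,-415,60),87.9,12)
E
```

```text
t 25.48 [515.  -31.7  89.2] yaw 85.2 tilt 0.1 F [-0.1  1.3  0.1] w 55.6 g 0.0 home [-235.6   -1.3]
[(531.9, 204.1, 157.9, 44.1, 85.1)] [([0.8, 1.6], (157.9, 44.1, 85.1))]
[(484.7, -438.2, 158.0, 43.8, -83.5), (533.2, 208.9, 161.7, 45.1, 85.1), (557.0, -404.0, 158.3, 44.0, 88.0)]
-3.16 0.61 0.24 0.00 -0.00 -0.04 ; -3.17 0.60 0.24 0.00 -0.00 -0.04 ; -3.17 0.58 0.24 0.00 -0.00 -0.04 ; -3.17 0.57 0.24 0.00 -0.00 -0.04 ; -3.17 0.56 0.24 0.00 -0.00 -0.04 ; -3.17 0.55 0.24 0.00 -0.00 -0.04 ; -3.18 0.54 0.24 0.00 -0.00 -0.04 ; -3.18 0.52 0.24 0.00 -0.00 -0.04 ; -3.18 0.51 0.24 0.00 -0.00 -0.04 ; -3.18 0.50 0.24 0.00 -0.00 -0.04 ; -3.18 0.49 0.24 0.00 -0.00 -0.04 ; -3.19 0.48 0.24 0.00 -0.00 -0.04 ;
```

Call:
servo_tool(
  commands="-3.2 0.6 0 0 0 -0.04 0.6; -3.2 0.6 0 0 0 -0.04 0.6; -3.2 0.6 0 0 0 -0.04 0.6; -3.2 0.6 0 0 0 -0.04 0.6; -3.2 0.55 0 0 0 -0.04 0.6; -3.2 0.55 0.2 0 0 -0.04 0.6; -3.2 0.55 0.2 0 0 -0.04 0.6; -3.2 0.5 0.2 0 0 -0.04 0.6",
)

```text
t: 26.2
tool_pos: [544.3, -289.1, 83.0]
ee_rot: [-0.0, 0.723, 0.691, 0.0]
force: [0.3, -0.7, 0.8]
width: 51.4
gripper_force: 0.0
```

Call:
servo_tool(
  commands="-3.2 0.5 0.5 0 0 -0.04 0.6; -3.2 0.5 0.5 0 0 -0.04 0.6; -3.2 0.5 0.6 0 0 -0.04 0.6; -3.2 0.5 0.6 0 0 -0.04 0.6; 0 0 0 0 0 0 0.6; 0 0 0 0 0 0 0.6; 0 0 0 0 0 0 0.6; 0 0 0 0 0 0 0.6",
)

```text
t: 26.87
tool_pos: [558.5, -416.1, 61.4]
ee_rot: [-0.0, 0.717, 0.697, 0.0]
force: [-0.2, 0.2, -0.1]
width: 51.2
gripper_force: 0.0
```

```bash
python3 - <<'E'
from h import *
pose(); plan((556.5,-415,1.5),87.9,1)
E
```

```text
t 26.87 [ 558.5 -416.1   61.4] yaw 88.4 tilt 0.1 F [-0.2  0.2 -0.1] w 51.2 g 0.0 home [-615.   -76.9]
0.10 -0.20 5.99 -0.00 -0.01 0.08 ;
```

Call:
servo_tool(
  commands="0.1 -0.15 2 0 0 0.08 0.66; 0 0 2 0 0 0 0.66; 0 0 1.4 0 0 0 0.66; 0 0 0.5 0 0 0 0.66; 0 0 0 0 0 0 0.66",
)

```text
t: 27.28
tool_pos: [555.6, -414.9, 1.1]
ee_rot: [-0.002, 0.72, 0.694, -0.0]
force: [-0.1, -0.1, -0.2]
width: 56.2
gripper_force: 0.0
```

Call:
servo_tool(
  commands="0 0 0 0 0 0 0.3; 0 0 0 0 0 0 0.3; 0 0 0 0 0 0 0.3; 0 0 0 0 0 0 0.3; 0 0 -0.5 0 0 0 0.3; 0 0 -2.0 0 0 0 0.3; 0 0 -3.0 0 0 0 0.3; 0 0 -3.5 0 0 0 0.3",
)

```text
t: 27.95
tool_pos: [554.7, -416.2, 91.3]
ee_rot: [-0.002, 0.721, 0.693, -0.0]
force: [1.0, 0.3, 0.5]
width: 42.0
gripper_force: 60.8
```

Call:
servo_tool(
  commands="0 0 0 0 0 0 0.3; 0 0 0 0 0 0 0.3; 0 0 0 0 0 0 0.3",
)

```text
t: 28.2
tool_pos: [556.2, -417.5, 92.6]
ee_rot: [0.0, 0.721, 0.693, -0.0]
force: [0.1, 0.5, -1.2]
width: 41.9
gripper_force: 60.8
```

```bash
python3 - <<'E'
from h import *
pose(); plan((*hw(-64,-1),80),HY,16)
t=snap('top','t6.png'); b=blanks(t,80); print(b)
E
```

```text
t 28.20 [ 556.2 -417.5   92.6] yaw 87.7 tilt 0.0 F [ 0.1  0.5 -1.2] w 41.9 g 60.8 home [-616.6  -74.7]
3.47 -0.31 0.08 0.00 0.00 0.03 ; 3.47 -0.32 0.08 0.00 0.00 0.03 ; 3.47 -0.33 0.08 0.00 0.00 0.03 ; 3.47 -0.34 0.08 0.00 0.00 0.03 ; 3.47 -0.35 0.08 0.00 0.00 0.03 ; 3.47 -0.36 0.08 0.00 0.00 0.03 ; 3.47 -0.37 0.08 0.00 0.00 0.03 ; 3.46 -0.38 0.08 0.00 0.00 0.03 ; 3.46 -0.38 0.08 0.00 0.00 0.03 ; 3.46 -0.39 0.08 0.00 0.00 0.03 ; 3.46 -0.40 0.08 0.00 0.00 0.03 ; 3.46 -0.41 0.08 0.00 0.00 0.03 ; 3.46 -0.42 0.08 0.00 0.00 0.03 ; 3.46 -0.43 0.08 0.00 0.00 0.03 ; 3.46 -0.44 0.08 0.00 0.00 0.03 ; 3.46 -0.45 0.08 0.00 0.00 0.03 ; 
[(484.5, -411.9, 148.6, 41.1, -84.1), (530.0, 196.6, 151.8, 42.4, 85.1), (557.0, -383.4, 104.6, 43.2, 86.9)]
```

Call:
servo_tool(
  commands="3.45 -0.3 0.05 0 0 0.03 0.3; 3.45 -0.3 0.05 0 0 0.03 0.3; 3.45 -0.35 0.05 0 0 0.03 0.3; 3.45 -0.35 0.05 0 0 0.03 0.3; 3.45 -0.35 0.05 0 0 0.03 0.3; 3.45 -0.35 0.05 0 0 0.03 0.3; 3.45 -0.35 0.05 0 0 0.03 0.3; 3.45 -0.4 0.05 0 0 0.03 0.3",
)

```text
t: 28.92
tool_pos: [540.9, -138.1, 86.5]
ee_rot: [-0.002, 0.73, 0.684, -0.001]
force: [0.1, 0.0, 0.0]
width: 41.7
gripper_force: 60.8
```

Call:
servo_tool(
  commands="3.45 -0.4 0.05 0 0 0.03 0.3; 3.45 -0.4 0.05 0 0 0.03 0.3; 3.45 -0.4 0.05 0 0 0.03 0.3; 3.45 -0.4 0.1 0 0 0.03 0.3; 3.45 -0.4 0.1 0 0 0.03 0.3; 3.45 -0.45 0.1 0 0 0.03 0.3; 3.4 -0.45 0.1 0 0 0.03 0.3; 3.2 -0.45 0.1 0 0 0.03 0.3",
)

```text
t: 29.58
tool_pos: [528.0, 136.1, 80.1]
ee_rot: [-0.001, 0.738, 0.675, -0.001]
force: [0.4, -0.3, -1.4]
width: 41.9
gripper_force: 60.8
```

Call:
servo_tool(
  commands="0 0 0 0 0 0 0.3; 0 0 0 0 0 0 0.3; 0 0 0 0 0 0 0.3; 0 0 0 0 0 0 0.3",
)

```text
t: 29.92
tool_pos: [529.4, 133.4, 81.0]
ee_rot: [-0.0, 0.739, 0.674, -0.001]
force: [0.3, 0.6, -0.3]
width: 41.9
gripper_force: 60.8
```

```bash
python3 - <<'E'
from h import *
pose(); plan((*hw(-64,-1),40),HY,1)
E
```

```text
t 29.92 [529.4 133.4  81. ] yaw 84.8 tilt 0.1 F [ 0.3  0.6 -0.3] w 41.9 g 60.8 home [-69.9  -1.9]
0.59 -0.09 4.10 -0.01 0.01 -0.07 ;
```

Call:
servo_tool(
  commands="0.6 -0.1 1.8 0 0 -0.07 0.3; 0 0 1.2 0 0 0 0.3; 0 0 0.8 0 0 0 0.3; 0 0 0.3 0 0 0 0.3; 0 0 0 0 0 0 0.3; 0 0 0 0 0 0 0.3",
)

```text
t: 30.42
tool_pos: [529.8, 139.8, 40.9]
ee_rot: [0.0, 0.736, 0.677, 0.0]
force: [0.1, -0.4, -0.8]
width: 41.6
gripper_force: 60.8
```

Call:
servo_tool(
  commands="0 0 0 0 0 0 0.65; 0 0 0 0 0 0 0.65; 0 0 0 0 0 0 0.65; 0 0 0.2 0 0 0 0.65; 0 0 0 0 0 0 0.65; 0 0 0 0 0 0 0.65",
)

```text
t: 30.92
tool_pos: [529.4, 140.6, 38.7]
ee_rot: [-0.0, 0.736, 0.677, -0.0]
force: [-0.2, -0.4, 0.0]
width: 55.6
gripper_force: 0.0
```

```bash
python3 - <<'E'
from h import *
pose()
E
```

```text
t 30.92 [529.4 140.6  38.7] yaw 85.3 tilt 0.0 F [-0.2 -0.4  0. ] w 55.6 g 0.0 home [-62.8  -1.3]
```

Call:
servo_tool(
  commands="0 0 0.12 0 0 0 0.3; 0 0 0 0 0 0 0.3; 0 0 0 0 0 0 0.3; 0 0 0 0 0 0 0.3; 0.4 0 0 0 0 0 0.3; 0.4 0 0 0 0 0 0.3; 0.4 0 0 0 0 0 0.3; 0 0 0 0 0 0 0.3",
)

```text
t: 31.58
tool_pos: [531.4, 152.5, 38.2]
ee_rot: [0.001, 0.736, 0.677, 0.0]
force: [0.2, -2.0, 5.8]
width: 42.6
gripper_force: 60.4
```

Call:
servo_tool(
  commands="0.4 0 0 0 0 0 0.3; 0.4 0 0 0 0 0 0.3; 0.3 0 0 0 0 0 0.3; 0 0 0 0 0 0 0.3",
)

```text
t: 31.92
tool_pos: [532.0, 160.2, 38.2]
ee_rot: [0.004, 0.736, 0.677, -0.002]
force: [-0.9, -10.7, 7.6]
width: 42.5
gripper_force: 60.7
```

Call:
servo_tool(
  commands="0.3 0 0 0 0 0 0.3; 0.3 0 0 0 0 0 0.3; 0.3 0 0 0 0 0 0.3; 0 0 0 0 0 0 0.3",
)

```text
t: 32.25
tool_pos: [532.5, 167.3, 38.2]
ee_rot: [0.005, 0.737, 0.676, -0.004]
force: [-1.3, -16.6, 9.2]
width: 42.6
gripper_force: 60.9
```

Call:
servo_tool(
  commands="0.4 0 0 0 0 0 0.3; 0.4 0 0 0 0 0 0.3; 0.3 0 0 0 0 0 0.3; 0 0 0 0 0 0 0.3",
)

```text
t: 32.58
tool_pos: [533.7, 180.4, 38.2]
ee_rot: [0.003, 0.736, 0.677, -0.002]
force: [-0.2, -9.6, 8.0]
width: 42.7
gripper_force: 60.7
```

Call:
servo_tool(
  commands="0.4 0 0 0 0 0 0.3; 0.3 0 0 0 0 0 0.3; 0.2 0 0 0 0 0 0.3; 0 0 0 0 0 0 0.3",
)

```text
t: 32.92
tool_pos: [534.4, 189.5, 38.2]
ee_rot: [0.003, 0.736, 0.677, -0.002]
force: [-1.1, -8.7, 9.0]
width: 42.3
gripper_force: 60.7
```

Call:
servo_tool(
  commands="0.3 0 0 0 0 0 0.3; 0.2 0 0 0 0 0 0.3; 0 0 0 0 0 0 0.3",
)

```text
t: 33.17
tool_pos: [534.7, 193.6, 38.2]
ee_rot: [0.004, 0.736, 0.677, -0.002]
force: [-0.8, -11.8, 8.4]
width: 41.9
gripper_force: 60.8
```

Call:
servo_tool(
  commands="0.2 0 0 0 0 0 0.3; 0 0 0 0 0 0 0.3",
)

```text
t: 33.33
tool_pos: [534.7, 193.7, 38.2]
ee_rot: [0.005, 0.737, 0.676, -0.004]
force: [-1.4, -16.6, 10.6]
width: 42.7
gripper_force: 61.0
```

Call:
servo_tool(
  commands="0.2 0 0 0 0 0 0.3; 0 0 0 0 0 0 0.3",
)

```text
t: 33.5
tool_pos: [534.7, 193.7, 38.2]
ee_rot: [0.007, 0.737, 0.676, -0.005]
force: [-1.5, -22.9, 11.8]
width: 42.6
gripper_force: 61.1
```

Call:
servo_tool(
  commands="-0.6 0 0 0 0 0 0.65; 0 0 0 0 0 0 0.65; 0 0 0 0 0 0 0.65; 0 0 -3 0 0 0 0.65; -2 0 -3 0 0 0 0.65; -3.5 0 0 0 0 0 0.65; -3.5 0 0 0 0 0 0.65; -3.5 0 0 0 0 0 0.65",
)

```text
t: 34.17
tool_pos: [524.4, 70.8, 98.3]
ee_rot: [0.0, 0.735, 0.678, 0.001]
force: [-0.3, 0.3, -0.2]
width: 55.7
gripper_force: 0.0
```

Call:
servo_tool(
  commands="-3.5 0 0 0 0 0 0.65; -3.5 0 0 0 0 0 0.65; -3 0 0 0 0 0 0.65; 0 0 0 0 0 0 0.65; 0 0 0 0 0 0 0.65; 0 0 0 0 0 0 0.65",
)

```text
t: 34.67
tool_pos: [515.7, -28.0, 97.4]
ee_rot: [-0.0, 0.736, 0.678, 0.0]
force: [-0.5, 0.2, -0.0]
width: 55.6
gripper_force: 0.0
```

```bash
python3 - <<'E'
from h import *
pose()
t=snap('top','t7.png'); b=blanks(t,44,(125,210,320,295)); print(b,inhome(b)); b=blanks(t); print(b); plan((486,-450,60),96.5,13)
E
```

```text
t 34.67 [515.7 -28.   97.4] yaw 85.3 tilt 0.1 F [-0.5  0.2 -0. ] w 55.6 g 0.0 home [-231.9   -1.7]
[(532.4, 203.7, 158.1, 45.4, 84.8)] [([0.4, 1.0], (158.1, 45.4, 84.8))]
[(484.7, -438.2, 158.0, 43.8, -83.7), (534.0, 210.0, 163.0, 46.8, 84.8)]
-3.26 0.04 0.29 -0.00 -0.00 -0.14 ; -3.26 -0.01 0.29 -0.00 -0.00 -0.14 ; -3.26 -0.06 0.29 -0.00 -0.00 -0.14 ; -3.26 -0.11 0.29 -0.00 -0.00 -0.14 ; -3.25 -0.16 0.29 -0.00 -0.00 -0.14 ; -3.25 -0.21 0.29 -0.00 -0.00 -0.14 ; -3.25 -0.26 0.29 -0.00 -0.00 -0.14 ; -3.24 -0.30 0.29 -0.00 -0.00 -0.14 ; -3.24 -0.35 0.29 -0.00 -0.00 -0.14 ; -3.23 -0.40 0.29 -0.00 -0.00 -0.14 ; -3.23 -0.45 0.29 -0.00 -0.00 -0.14 ; -3.22 -0.50 0.29 -0.00 -0.00 -0.14 ; -3.21 -0.55 0.29 -0.00 -0.00 -0.14 ;
```

Call:
servo_tool(
  commands="-3.25 0.05 0 0 0 -0.14 0.65; -3.25 0 0 0 0 -0.14 0.65; -3.25 -0.05 0 0 0 -0.14 0.65; -3.25 -0.1 0 0 0 -0.14 0.65; -3.25 -0.15 0 0 0 -0.14 0.65; -3.25 -0.2 0 0 0 -0.14 0.65; -3.25 -0.25 0 0 0 -0.14 0.65; -3.25 -0.3 0 0 0 -0.14 0.65",
)

```text
t: 35.38
tool_pos: [498.1, -288.4, 97.5]
ee_rot: [-0.0, 0.693, 0.721, 0.0]
force: [0.9, -0.1, 0.2]
width: 55.9
gripper_force: 0.0
```

Call:
servo_tool(
  commands="-3.25 -0.35 0.3 0 0 -0.14 0.65; -3.25 -0.4 0.6 0 0 -0.14 0.65; -3.25 -0.45 0.9 0 0 -0.14 0.65; -3.2 -0.5 1 0 0 -0.14 0.65; -3.2 -0.55 0.9 0 0 -0.14 0.65; 0 0 0 0 0 0 0.65; 0 0 0 0 0 0 0.65; 0 0 0 0 0 0 0.65",
)

```text
t: 36.05
tool_pos: [486.1, -449.6, 60.2]
ee_rot: [-0.001, 0.667, 0.745, 0.0]
force: [0.2, 0.5, 0.4]
width: 55.4
gripper_force: 0.0
```

```bash
python3 - <<'E'
from h import *
pose(); plan((486,-450,1.5),96.4,1)
E
```

```text
t 36.05 [ 486.1 -449.6   60.2] yaw 96.3 tilt 0.1 F [0.2 0.5 0.4] w 55.4 g 0.0 home [-654.4   -7.5]
-0.05 -0.02 5.87 -0.00 -0.01 -0.02 ;
```

Call:
servo_tool(
  commands="0 0 2 0 0 0 0.65; 0 0 2 0 0 0 0.65; 0 0 1.4 0 0 0 0.65; 0 0 0.5 0 0 0 0.65; 0 0 0 0 0 0 0.65",
)

```text
t: 36.47
tool_pos: [485.2, -448.5, 0.5]
ee_rot: [-0.002, 0.667, 0.745, 0.0]
force: [0.3, 0.1, -0.6]
width: 55.4
gripper_force: 0.0
```

Call:
servo_tool(
  commands="0 0 0 0 0 0 0.3; 0 0 0 0 0 0 0.3; 0 0 0 0 0 0 0.3; 0 0 0 0 0 0 0.3; 0 0 -0.5 0 0 0 0.3; 0 0 -2.0 0 0 0 0.3; 0 0 -3.0 0 0 0 0.3; 0 0 -4 0 0 0 0.3",
)

```text
t: 37.13
tool_pos: [483.3, -449.4, 94.8]
ee_rot: [-0.003, 0.668, 0.744, 0.0]
force: [0.7, -0.4, -1.1]
width: 42.1
gripper_force: 60.9
```

Call:
servo_tool(
  commands="0 0 0 0 0 0 0.3; 0 0 0 0 0 0 0.3; 0 0 0 0 0 0 0.3",
)

```text
t: 37.38
tool_pos: [485.3, -451.6, 97.1]
ee_rot: [0.001, 0.668, 0.744, -0.0]
force: [0.2, 0.6, -1.2]
width: 42.1
gripper_force: 60.9
```

```bash
python3 - <<'E'
from h import *
pose(); plan((*hw(-65,-1),85),HY,16)
E
```

```text
t 37.38 [ 485.3 -451.6   97.1] yaw 96.2 tilt 0.1 F [ 0.2  0.6 -1.2] w 42.1 g 60.9 home [-656.5   -6.9]
3.64 0.67 0.07 0.00 0.00 0.11 ; 3.64 0.62 0.07 0.00 0.00 0.11 ; 3.65 0.58 0.07 0.00 0.00 0.11 ; 3.66 0.54 0.07 0.00 0.00 0.11 ; 3.66 0.49 0.07 0.00 0.00 0.11 ; 3.67 0.45 0.07 0.00 0.00 0.11 ; 3.67 0.41 0.07 0.00 0.00 0.11 ; 3.68 0.36 0.07 0.00 0.00 0.11 ; 3.68 0.32 0.07 0.00 0.00 0.11 ; 3.69 0.27 0.07 0.00 0.00 0.11 ; 3.69 0.23 0.07 0.00 0.00 0.11 ; 3.69 0.18 0.07 0.00 0.00 0.11 ; 3.69 0.14 0.07 0.00 0.00 0.11 ; 3.70 0.10 0.07 0.00 0.00 0.11 ; 3.70 0.05 0.08 0.00 0.00 0.11 ; 3.70 0.01 0.08 0.00 0.00 0.11 ;
```

Call:
servo_tool(
  commands="3.65 0.65 0 0 0 0.11 0.3; 3.65 0.6 0 0 0 0.11 0.3; 3.65 0.6 0 0 0 0.11 0.3; 3.65 0.55 0 0 0 0.11 0.3; 3.65 0.5 0 0 0 0.11 0.3; 3.65 0.45 0 0 0 0.11 0.3; 3.65 0.4 0 0 0 0.11 0.3; 3.7 0.35 0 0 0 0.11 0.3",
)

```text
t: 38.05
tool_pos: [504.6, -154.3, 94.9]
ee_rot: [-0.002, 0.702, 0.712, -0.001]
force: [0.8, 0.9, -1.2]
width: 42.2
gripper_force: 60.9
```

Call:
servo_tool(
  commands="3.7 0.3 0 0 0 0.11 0.3; 3.7 0.25 0.1 0 0 0.11 0.3; 3.7 0.25 0.1 0 0 0.11 0.3; 3.7 0.2 0.1 0 0 0.11 0.3; 3.7 0.15 0.1 0 0 0.11 0.3; 3.7 0.1 0.1 0 0 0.11 0.3; 3.7 0.05 0.1 0 0 0.11 0.3; 3.5 0 0.1 0 0 0.11 0.3",
)

```text
t: 38.72
tool_pos: [524.7, 138.9, 87.8]
ee_rot: [-0.001, 0.734, 0.68, -0.001]
force: [0.7, -0.4, -0.1]
width: 42.1
gripper_force: 60.9
```

Call:
servo_tool(
  commands="0 0 0 0 0 0 0.3; 0 0 0 0 0 0 0.3; 0 0 0 0 0 0 0.3; 0 0 0 0 0 0 0.3",
)

```text
t: 39.05
tool_pos: [525.7, 136.0, 88.7]
ee_rot: [-0.0, 0.734, 0.679, -0.001]
force: [-0.5, 0.3, -0.4]
width: 42.3
gripper_force: 60.9
```

```bash
python3 - <<'E'
from h import *
pose(); plan((*hw(-65,-1),48),HY,1)
E
```

```text
t 39.05 [525.7 136.   88.7] yaw 85.6 tilt 0.1 F [-0.5  0.3 -0.4] w 42.3 g 60.9 home [-67.7   2.1]
0.27 0.32 4.07 -0.02 0.01 0.06 ;
```

Call:
servo_tool(
  commands="0.3 0.3 1.8 0 0 0.06 0.3; 0 0 1.2 0 0 0 0.3; 0 0 0.8 0 0 0 0.3; 0 0 0.3 0 0 0 0.3; 0 0 0 0 0 0 0.3; 0 0 0 0 0 0 0.3",
)

```text
t: 39.55
tool_pos: [529.9, 139.4, 48.9]
ee_rot: [0.0, 0.736, 0.677, 0.0]
force: [-0.8, 0.9, -0.4]
width: 42.0
gripper_force: 60.9
```

Call:
servo_tool(
  commands="0 0 0 0 0 0 0.65; 0 0 0 0 0 0 0.65; 0 0 0 0 0 0 0.65; 0 0 0.2 0 0 0 0.65; 0 0 0 0 0 0 0.65; 0 0 0 0 0 0 0.65",
)

```text
t: 40.05
tool_pos: [529.6, 140.0, 46.5]
ee_rot: [0.0, 0.736, 0.677, -0.0]
force: [0.4, -0.7, 0.4]
width: 55.5
gripper_force: 0.0
```

```bash
python3 - <<'E'
from h import *
pose()
E
```

```text
t 40.05 [529.6 140.   46.5] yaw 85.3 tilt 0.0 F [ 0.4 -0.7  0.4] w 55.5 g 0.0 home [-63.3  -1.5]
```

Call:
servo_tool(
  commands="0 0 0.1 0 0 0 0.3; 0 0 0 0 0 0 0.3; 0 0 0 0 0 0 0.3; 0 0 0 0 0 0 0.3; 0.4 0 0 0 0 0 0.3; 0.4 0 0 0 0 0 0.3; 0.4 0 0 0 0 0 0.3; 0 0 0 0 0 0 0.3",
)

```text
t: 40.72
tool_pos: [531.4, 151.8, 46.2]
ee_rot: [0.001, 0.736, 0.677, 0.0]
force: [-0.7, -2.1, 6.1]
width: 42.1
gripper_force: 60.4
```

Call:
servo_tool(
  commands="0.4 0 0 0 0 0 0.3; 0.4 0 0 0 0 0 0.3; 0.3 0 0 0 0 0 0.3; 0 0 0 0 0 0 0.3",
)

```text
t: 41.05
tool_pos: [532.2, 161.3, 46.2]
ee_rot: [0.002, 0.736, 0.677, -0.001]
force: [0.0, -6.0, 6.3]
width: 42.2
gripper_force: 60.5
```

Call:
servo_tool(
  commands="0.3 0 0 0 0 0 0.3; 0.3 0 0 0 0 0 0.3; 0.3 0 0 0 0 0 0.3; 0 0 0 0 0 0 0.3",
)

```text
t: 41.38
tool_pos: [532.6, 166.6, 46.2]
ee_rot: [0.005, 0.737, 0.676, -0.004]
force: [-2.0, -15.8, 8.8]
width: 43.0
gripper_force: 60.8
```

Call:
servo_tool(
  commands="0.3 0 0 0 0 0 0.3; 0.3 0 0 0 0 0 0.3; 0.3 0 0 0 0 0 0.3; 0 0 0 0 0 0 0.3",
)

```text
t: 41.72
tool_pos: [533.5, 177.0, 46.2]
ee_rot: [0.003, 0.737, 0.676, -0.002]
force: [-0.7, -10.5, 7.6]
width: 42.5
gripper_force: 60.6
```

Call:
servo_tool(
  commands="0.4 0 0 0 0 0 0.3; 0.3 0 0 0 0 0 0.3; 0.3 0 0 0 0 0 0.3; 0 0 0 0 0 0 0.3",
)

```text
t: 42.05
tool_pos: [534.4, 188.1, 46.2]
ee_rot: [0.003, 0.736, 0.677, -0.002]
force: [-0.3, -8.1, 7.5]
width: 42.4
gripper_force: 60.6
```

Call:
servo_tool(
  commands="0.3 0 0 0 0 0 0.3; 0.2 0 0 0 0 0 0.3; 0 0 0 0 0 0 0.3",
)

```text
t: 42.3
tool_pos: [534.8, 192.9, 46.2]
ee_rot: [0.003, 0.736, 0.677, -0.002]
force: [-1.0, -8.5, 8.0]
width: 42.6
gripper_force: 60.7
```

Call:
servo_tool(
  commands="0.2 0 0 0 0 0 0.3; 0 0 0 0 0 0 0.3",
)

```text
t: 42.47
tool_pos: [535.0, 194.3, 46.2]
ee_rot: [0.003, 0.736, 0.677, -0.002]
force: [-1.4, -10.4, 7.9]
width: 42.6
gripper_force: 60.7
```

Call:
servo_tool(
  commands="0.2 0 0 0 0 0 0.3; 0.1 0 0 0 0 0 0.3; 0 0 0 0 0 0 0.3",
)

```text
t: 42.72
tool_pos: [535.0, 194.4, 46.2]
ee_rot: [0.006, 0.737, 0.676, -0.004]
force: [-1.7, -18.9, 11.7]
width: 42.3
gripper_force: 61.0
```

Call:
servo_tool(
  commands="0.2 0 0 0 0 0 0.3; 0 0 0 0 0 0 0.3",
)

```text
t: 42.88
tool_pos: [535.0, 194.4, 46.2]
ee_rot: [0.007, 0.737, 0.676, -0.006]
force: [-1.6, -22.8, 13.0]
width: 42.3
gripper_force: 61.1
```

Call:
servo_tool(
  commands="-0.7 0 0 0 0 0 0.65; 0 0 0 0 0 0 0.65; 0 0 0 0 0 0 0.65; 0 0 -3 0 0 0 0.65; -2 0 -4 0 0 0 0.65; -3.5 0 0 0 0 0 0.65; -3.5 0 0 0 0 0 0.65; -3.5 0 0 0 0 0 0.65",
)

```text
t: 43.55
tool_pos: [524.9, 72.6, 113.7]
ee_rot: [0.001, 0.735, 0.678, 0.001]
force: [-0.6, -0.3, 0.2]
width: 55.3
gripper_force: 0.0
```

Call:
servo_tool(
  commands="-3.5 0 0 0 0 0 0.65; -3.5 0 0 0 0 0 0.65; -3 0 0 0 0 0 0.65; 0 0 0 0 0 0 0.65; 0 0 0 0 0 0 0.65; 0 0 0 0 0 0 0.65",
)

```text
t: 44.05
tool_pos: [516.0, -26.2, 112.7]
ee_rot: [-0.0, 0.736, 0.678, 0.0]
force: [-0.6, 0.4, 1.1]
width: 55.5
gripper_force: 0.0
```

```bash
python3 - <<'E'
from h import *
pose()
t=snap('top','t8.png'); b=blanks(t,52,(125,210,320,295)); print(b,inhome(b)); print(blanks(t))
px=t['pixels']; hsv=cv2.cvtColor(px,cv2.COLOR_BGR2HSV)
# bar: bright grey low-sat pixels in the cradle
sub=(slice(175,215),slice(308,374)); m=np.zeros(px.shape[:2],np.uint8); m[sub]=cv2.inRange(hsv,(0,0,88),(179,30,255))[sub]
s=snap('scene'); p=proj(s,[[*hw(0),30]])[0].astype(int)
A=cv2.resize(s['pixels'][p[1]-40:p[1]+35,p[0]-60:p[0]+70],None,fx=6,fy=4,interpolation=3)
B=cv2.resize(px[170:220,305:435],None,fx=6,fy=6,interpolation=3)
cv2.imwrite('pics/v8.png',np.vstack([A,B])[:600])
plan((667,-15,110),82.1,8)
E
```

```text
t 44.05 [516.  -26.2 112.7] yaw 85.3 tilt 0.1 F [-0.6  0.4  1.1] w 55.5 g 0.0 home [-230.1   -1.9]
[(532.0, 204.4, 158.2, 45.5, 84.2)] [([1.1, 1.5], (158.2, 45.5, 84.2))]
[(534.0, 212.2, 164.3, 47.2, 84.2)]
0.29 1.87 0.03 -0.00 -0.00 0.07 ; 0.30 1.87 0.03 -0.00 -0.00 0.07 ; 0.31 1.87 0.03 -0.00 -0.00 0.07 ; 0.33 1.86 0.03 -0.00 -0.00 0.07 ; 0.34 1.86 0.03 -0.00 -0.00 0.07 ; 0.35 1.86 0.03 -0.00 -0.00 0.07 ; 0.37 1.86 0.03 -0.00 -0.00 0.07 ; 0.38 1.85 0.03 -0.00 -0.00 0.07 ;
```

View pics/v8.png

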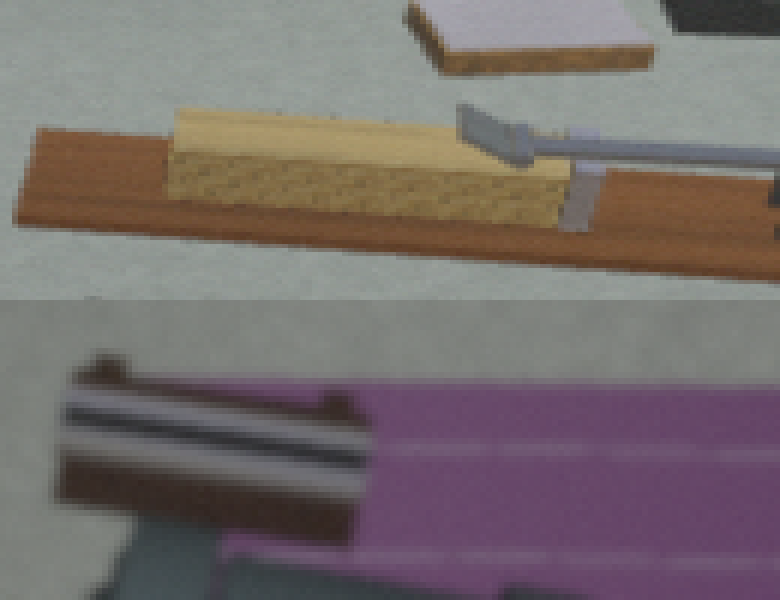

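The upper crop shows a square five-high pile under the arm against the posts. The lower crop shows the bar in its cradle with the strip up. Next I fetch the bar.

Call:
servo_tool(
  commands="0.3 1.85 0 0 0 0.07 0.65; 0.3 1.85 0 0 0 0.07 0.65; 0.3 1.85 0 0 0 0.07 0.65; 0.35 1.85 0 0 0 0.07 0.65; 0.35 1.85 0 0 0 0.07 0.65; 0.35 1.85 0 0 0 0.07 0.65; 0.35 1.85 0 0 0 0.07 0.65; 0.4 1.85 0 0 0 0.07 0.65",
)

```text
t: 44.82
tool_pos: [666.8, -14.2, 112.5]
ee_rot: [-0.0, 0.755, 0.656, -0.0]
force: [-0.3, -0.8, 0.9]
width: 55.8
gripper_force: 0.0
```

Call:
servo_tool(
  commands="0 0 1 0 0 0 0.65; 0 0 1 0 0 0 0.65; 0 0 0 0 0 0 0.65; 0 0 0 0 0 0 0.65",
)

```text
t: 45.15
tool_pos: [663.4, -15.4, 91.1]
ee_rot: [-0.002, 0.755, 0.656, -0.002]
force: [0.1, 0.0, 0.4]
width: 55.3
gripper_force: 0.0
```

```bash
python3 - <<'E'
from h import *
pose(); plan((667,-15,33),82.1,1)
E
```

```text
t 45.15 [663.4 -15.4  91.1] yaw 82.0 tilt 0.3 F [0.1 0.  0.4] w 55.3 g 0.0 home [-207.  -147.9]
0.09 0.37 5.81 -0.04 0.00 -0.02 ;
```

Call:
servo_tool(
  commands="0 0.2 2 0 0 0 0.65; 0 0 2 0 0 0 0.65; 0 0 1.2 0 0 0 0.65; 0 0 0.6 0 0 0 0.65; 0 0 0 0 0 0 0.65; 0 0 0 0 0 0 0.65",
)

```text
t: 45.65
tool_pos: [667.7, -16.6, 35.2]
ee_rot: [-0.0, 0.755, 0.655, -0.0]
force: [0.5, 0.7, 0.4]
width: 55.6
gripper_force: 0.0
```

Call:
servo_tool(
  commands="0 0 0 0 0 0 0.15; 0 0 0 0 0 0 0.15; 0 0 0 0 0 0 0.15; 0 0 0 0 0 0 0.15; 0 0 0 0 0 0 0.15; 0 0 0 0 0 0 0.15",
)

```text
t: 46.15
tool_pos: [668.8, -16.7, 36.5]
ee_rot: [0.001, 0.755, 0.655, 0.001]
force: [-1.5, 1.1, 6.8]
width: 23.4
gripper_force: 58.9
```

```bash
python3 - <<'E'
from h import *
pose()
E
```

```text
t 46.15 [668.8 -16.7  36.5] yaw 81.9 tilt 0.1 F [-1.5  1.1  6.8] w 23.4 g 58.9 home [-207.8 -153.4]
```

Call:
servo_tool(
  commands="0 0 0 0 0 0 0.5; 0 0 0 0 0 0 0.5; 0 0 0.4 0 0 0 0.5; 0 0 0.2 0 0 0 0.5; 0 0 0 0 0 0 0.5",
)

```text
t: 46.57
tool_pos: [667.1, -16.5, 27.7]
ee_rot: [-0.001, 0.755, 0.655, -0.001]
force: [-0.2, 0.0, -0.1]
width: 43.0
gripper_force: 0.0
```

Call:
servo_tool(
  commands="0 0 0 0 0 0 0.15; 0 0 0 0 0 0 0.15; 0 0 0 0 0 0 0.15; 0 0 0 0 0 0 0.15; 0 0 0 0 0 0 0.15; 0 0 0 0 0 0 0.15",
)

```text
t: 47.07
tool_pos: [668.5, -16.7, 29.1]
ee_rot: [0.0, 0.755, 0.655, 0.0]
force: [2.6, -0.5, -1.1]
width: 23.8
gripper_force: 59.0
```

```bash
python3 - <<'E'
from h import *
pose()
t=snap('top','t9.png'); print(inhome(blanks(t,52,(125,210,320,295))))
E
```

```text
t 47.07 [668.5 -16.7  29.1] yaw 81.9 tilt 0.1 F [ 2.6 -0.5 -1.1] w 23.8 g 59.0 home [-207.8 -153.1]
[([1.0, 0.9], (159.5, 46.6, 84.5))]
```

Call:
servo_tool(
  commands="0 0 -0.6 0 0 0 0.15; 0 0 -2 0 0 0 0.15; 0 0 -3 0 0 0 0.15; 0 0 -3 0 0 0 0.15; 0 0 -1 0 0 0 0.15; 0 0 0 0 0 0 0.15; 0 0 0 0 0 0 0.15; 0 0 0 0 0 0 0.15",
)

```text
t: 47.78
tool_pos: [666.3, -16.3, 122.7]
ee_rot: [-0.001, 0.755, 0.655, -0.001]
force: [-0.3, 0.8, -1.3]
width: 24.1
gripper_force: 59.1
```

```bash
python3 - <<'E'
from h import *
pose(); plan((*hw(-58),120),HY+90,16)
E
```

```text
t 47.78 [666.3 -16.3 122.7] yaw 81.9 tilt 0.2 F [-0.3  0.8 -1.3] w 24.1 g 59.1 home [-207.7 -150.8]
0.88 -0.99 0.02 -0.00 -0.00 -0.97 ; 0.98 -0.90 0.02 -0.00 -0.00 -0.97 ; 1.06 -0.80 0.02 -0.00 -0.00 -0.97 ; 1.14 -0.68 0.02 -0.00 -0.00 -0.97 ; 1.20 -0.57 0.02 -0.00 -0.00 -0.97 ; 1.25 -0.44 0.02 -0.00 -0.00 -0.97 ; 1.29 -0.31 0.02 -0.00 -0.00 -0.97 ; 1.32 -0.18 0.02 -0.00 -0.00 -0.97 ; 1.33 -0.04 0.02 -0.00 -0.00 -0.97 ; 1.32 0.09 0.02 -0.00 -0.00 -0.97 ; 1.31 0.23 0.02 -0.00 -0.00 -0.97 ; 1.28 0.36 0.02 -0.00 -0.00 -0.97 ; 1.24 0.49 0.02 -0.00 -0.00 -0.97 ; 1.18 0.61 0.02 -0.00 -0.00 -0.97 ; 1.11 0.73 0.02 -0.00 -0.00 -0.97 ; 1.03 0.83 0.02 -0.00 -0.00 -0.97 ;
```

Call:
servo_tool(
  commands="0.9 -1.0 0 0 0 -0.97 0.15; 1.0 -0.9 0 0 0 -0.97 0.15; 1.05 -0.8 0 0 0 -0.97 0.15; 1.15 -0.7 0 0 0 -0.97 0.15; 1.2 -0.55 0 0 0 -0.97 0.15; 1.25 -0.45 0 0 0 -0.97 0.15; 1.3 -0.3 0 0 0 -0.97 0.15; 1.3 -0.2 0 0 0 -0.97 0.15",
)

```text
t: 48.45
tool_pos: [596.5, 65.1, 122.2]
ee_rot: [-0.002, 0.432, 0.902, -0.001]
force: [0.3, -0.3, -0.8]
width: 23.7
gripper_force: 59.2
```

Call:
servo_tool(
  commands="1.35 -0.05 0 0 0 -0.97 0.15; 1.3 0.1 0 0 0 -0.97 0.15; 1.3 0.2 0 0 0 -0.97 0.15; 1.3 0.35 0 0 0 -0.97 0.15; 1.25 0.5 0 0 0 -0.97 0.15; 1.2 0.6 0 0 0 -0.97 0.15; 1.1 0.75 0 0 0 -0.97 0.15; 1.05 0.85 0 0 0 -0.97 0.15",
)

```text
t: 49.12
tool_pos: [527.3, 146.2, 122.4]
ee_rot: [-0.002, 0.041, 0.999, -0.0]
force: [-0.3, -0.8, -1.4]
width: 23.6
gripper_force: 59.1
```

Call:
servo_tool(
  commands="0 0 0 0 0 0 0.15; 0 0 0 0 0 0 0.15; 0 0 0 0 0 0 0.15; 0 0 0 0 0 0 0.15",
)

```text
t: 49.45
tool_pos: [529.7, 145.4, 124.1]
ee_rot: [-0.0, 0.044, 0.999, -0.0]
force: [1.0, -0.7, -0.4]
width: 24.0
gripper_force: 59.1
```

```bash
python3 - <<'E'
from h import *
pose(); plan((*hw(-58),56),HY+90,1)
E
```

```text
t 49.45 [529.7 145.4 124.1] yaw 174.9 tilt 0.1 F [ 1.  -0.7 -0.4] w 24.0 g 59.1 home [-57.9  -1.2]
0.11 -0.01 6.81 -0.01 -0.01 -0.05 ;
```

Call:
servo_tool(
  commands="0.1 0 2 0 0 0 0.15; 0 0 2 0 0 0 0.15; 0 0 1.5 0 0 0 0.15; 0 0 0.9 0 0 0 0.15; 0 0 0.2 0 0 0 0.15; 0 0 0 0 0 0 0.15; 0 0 0 0 0 0 0.15; 0 0 0 0 0 0 0.15",
)

```text
t: 50.12
tool_pos: [529.8, 146.2, 59.9]
ee_rot: [0.001, 0.044, 0.999, 0.0]
force: [-0.6, 0.2, -1.5]
width: 23.9
gripper_force: 59.1
```

Call:
servo_tool(
  commands="0 0 0.15 0 0 0 0.15; 0 0 0 0 0 0 0.15; 0 0 0 0 0 0 0.15",
)

```text
t: 50.37
tool_pos: [529.0, 146.2, 57.8]
ee_rot: [0.0, 0.043, 0.999, 0.0]
force: [-0.2, 0.2, -1.0]
width: 23.8
gripper_force: 59.1
```

Call:
servo_tool(
  commands="0 0 0.25 0 0 0 0.15; 0 0 0 0 0 0 0.15; 0 0 0 0 0 0 0.15",
)

```text
t: 50.62
tool_pos: [528.5, 146.1, 54.6]
ee_rot: [-0.0, 0.043, 0.999, -0.0]
force: [-0.2, -0.1, -1.1]
width: 24.1
gripper_force: 59.1
```

Call:
servo_tool(
  commands="0 0 0.1 0 0 0 0.15; 0 0 0 0 0 0 0.15; 0 0 0 0 0 0 0.15",
)

```text
t: 50.87
tool_pos: [528.8, 146.1, 53.9]
ee_rot: [0.0, 0.043, 0.999, -0.0]
force: [0.5, -0.5, 0.0]
width: 23.8
gripper_force: 59.1
```

Call:
servo_tool(
  commands="0 0 0.05 0 0 0 0.38; 0 0 0 0 0 0 0.38; 0 0 0 0 0 0 0.38; 0 0 0 0 0 0 0.38; 0 0 0 0 0 0 0.38; 0 0 0 0 0 0 0.38",
)

```text
t: 51.37
tool_pos: [528.7, 146.1, 53.4]
ee_rot: [0.0, 0.043, 0.999, -0.0]
force: [-0.5, 0.1, 0.4]
width: 32.5
gripper_force: 0.0
```

```bash
python3 - <<'E'
from h import *
pose()
s=snap('scene'); p=proj(s,[[*hw(-40),60]])[0].astype(int)
A=cv2.resize(s['pixels'][p[1]-40:p[1]+35,p[0]-50:p[0]+60],None,fx=7,fy=4,interpolation=3)
t=snap('top'); p=proj(t,[[*hw(-40),60]])[0].astype(int)
B=cv2.resize(t['pixels'][p[1]-37:p[1]+37,p[0]-55:p[0]+55],None,fx=7,fy=4,interpolation=3)
cv2.imwrite('pics/v9.png',np.vstack([A,B])[:600])
E
```

```text
t 51.37 [528.7 146.1  53.4] yaw 175.0 tilt 0.0 F [-0.5  0.1  0.4] w 32.5 g 0.0 home [-57.3  -0.1]
```

View pics/v9.png

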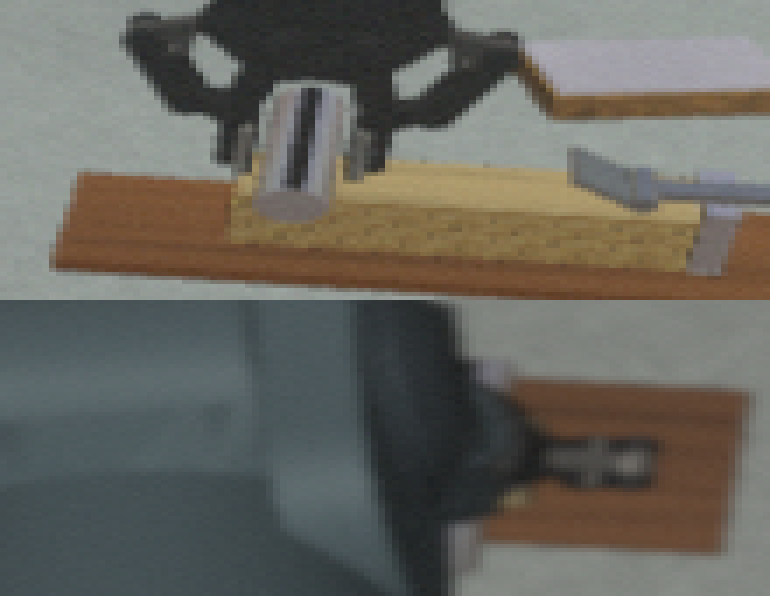

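The upper crop shows the bar across the near end of the pile at about (300,150), with its strip up and caged loosely between the fingers. Next I roll it along +tool y, which is towards the arm.

Call:
servo_tool(
  commands="0 0.3 0 0 0 0 0.38; 0 0.3 0 0 0 0 0.38; 0 0.3 0 0 0 0 0.38; 0 0.3 0 0 0 0 0.38; 0 0.3 0 0 0 0 0.38; 0 0.3 0 0 0 0 0.38; 0 0.3 0 0 0 0 0.38; 0 0 0 0 0 0 0.38",
)

```text
t: 52.13
tool_pos: [530.6, 167.7, 53.4]
ee_rot: [0.0, 0.043, 0.999, 0.0]
force: [-0.9, 0.6, -0.6]
width: 32.2
gripper_force: 0.0
```

```bash
cat >> h.py <<'E'
def view(f,x=-20):
    s=snap('scene'); p=proj(s,[[*hw(x),60]])[0].astype(int)
    cv2.imwrite('pics/'+f,cv2.resize(s['pixels'][p[1]-35:p[1]+30,p[0]-50:p[0]+50],None,fx=6,fy=6,interpolation=3))
E
python3 - <<'E'
from h import *
pose(); view('r1.png')
E
```

```text
t 52.13 [530.6 167.7  53.4] yaw 175.1 tilt 0.0 F [-0.9  0.6 -0.6] w 32.2 g 0.0 home [-35.6  -0.2]
```

View pics/r1.png

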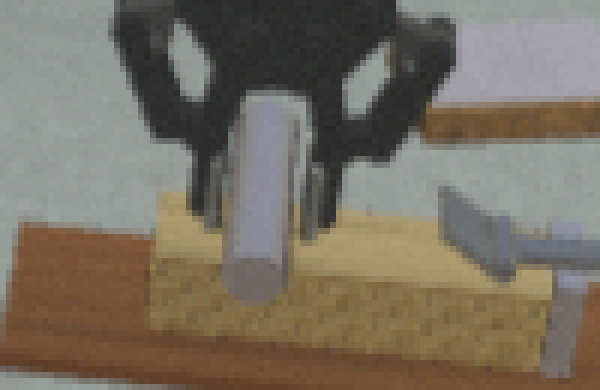

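The crop shows the bar rolled so that the strip no longer faces up. It is at about (258,190) and still caged. Continue.

Call:
servo_tool(
  commands="0 0.3 0 0 0 0 0.38; 0 0.3 0 0 0 0 0.38; 0 0.3 0 0 0 0 0.38; 0 0.3 0 0 0 0 0.38; 0 0.3 0 0 0 0 0.38; 0 0.3 0 0 0 0 0.38; 0 0.3 0 0 0 0 0.38; 0 0.2 0 0 0 0 0.38",
)

```text
t: 52.85
tool_pos: [532.5, 190.4, 53.3]
ee_rot: [0.0, 0.043, 0.999, 0.0]
force: [0.1, 0.1, 0.7]
width: 32.5
gripper_force: 0.0
```

Call:
servo_tool(
  commands="0 0 0 0 0 0 0.38; 0 0 0 0 0 0 0.38; 0 0 0 0 0 0 0.38; 0 0 0 0 0 0 0.38",
)

```text
t: 53.18
tool_pos: [532.5, 189.8, 53.3]
ee_rot: [-0.0, 0.043, 0.999, -0.0]
force: [-0.2, 0.4, -1.2]
width: 32.1
gripper_force: 0.0
```

```bash
python3 - <<'E'
from h import *
pose(); view('r2.png')
E
```

```text
t 53.18 [532.5 189.8  53.3] yaw 175.0 tilt 0.0 F [-0.2  0.4 -1.2] w 32.1 g 0.0 home [-13.4  -0.2]
```

View pics/r2.png

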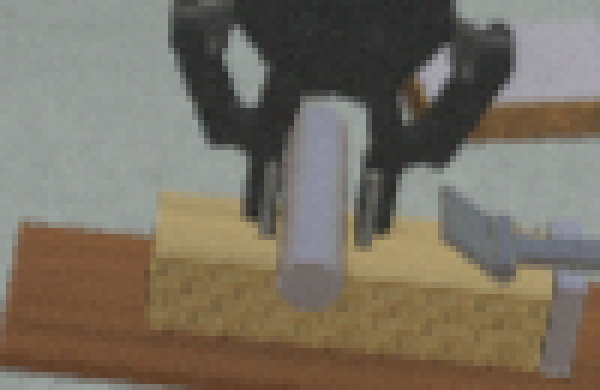

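The crop shows the bar at about (315,200), past mid-pile, with no strip visible on top, so it has rolled about half a turn. Now I centre the tool on it and grip.

Call:
servo_tool(
  commands="0 -0.3 0 0 0 0 0.38; 0 0 0 0 0 0 0.38; 0 0 0 0 0 0 0.15; 0 0 0 0 0 0 0.15; 0 0 0 0 0 0 0.15; 0 0 0 0 0 0 0.15; 0 0 0 0 0 0 0.15; 0 0 0 0 0 0 0.15",
)

```text
t: 53.9
tool_pos: [532.4, 186.8, 53.6]
ee_rot: [0.0, 0.043, 0.999, -0.0]
force: [-1.2, -0.8, 4.4]
width: 24.1
gripper_force: 58.8
```

Call:
servo_tool(
  commands="0 0 -0.5 0 0 0 0.15; 0 0 -1.5 0 0 0 0.15; 0 0 -2.5 0 0 0 0.15; 0 0 -2.5 0 0 0 0.15; 0 0 0 0 0 0 0.15; 0 0 0 0 0 0 0.15; 0 0 0 0 0 0 0.15; 0 0 0 0 0 0 0.15",
)

```text
t: 54.57
tool_pos: [531.0, 186.7, 121.8]
ee_rot: [-0.001, 0.043, 0.999, -0.0]
force: [0.2, -0.4, -1.6]
width: 24.1
gripper_force: 58.9
```

```bash
python3 - <<'E'
from h import *
pose(); plan((668.5,-16.7,120),81.9,16); view('r3.png')
E
```

```text
t 54.57 [531.  186.7 121.8] yaw 175.0 tilt 0.2 F [ 0.2 -0.4 -1.6] w 24.1 g 58.9 home [-16.7   1.1]
-0.97 -1.19 0.01 -0.00 -0.00 0.97 ; -1.08 -1.09 0.01 -0.00 -0.00 0.97 ; -1.19 -0.97 0.01 -0.00 -0.00 0.97 ; -1.28 -0.85 0.01 -0.00 -0.00 0.97 ; -1.36 -0.71 0.01 -0.00 -0.00 0.97 ; -1.42 -0.57 0.01 -0.00 -0.00 0.97 ; -1.47 -0.42 0.01 -0.00 -0.00 0.97 ; -1.51 -0.27 0.01 -0.00 -0.00 0.97 ; -1.53 -0.12 0.01 -0.00 -0.00 0.97 ; -1.53 0.04 0.01 -0.00 -0.00 0.97 ; -1.52 0.19 0.01 -0.00 -0.00 0.97 ; -1.49 0.35 0.01 -0.00 -0.00 0.97 ; -1.45 0.50 0.01 -0.00 -0.00 0.97 ; -1.39 0.64 0.01 -0.00 -0.00 0.97 ; -1.32 0.78 0.01 -0.00 -0.00 0.97 ; -1.24 0.91 0.01 -0.00 -0.00 0.97 ;
```

View pics/r3.png

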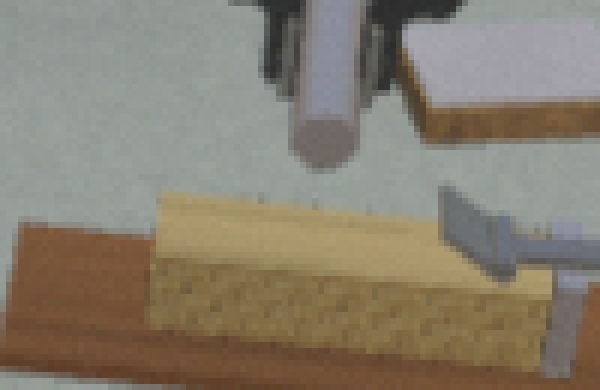

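The crop shows the bar held level above the pile, which is undisturbed. Carry it back to the cradle.

Call:
servo_tool(
  commands="-0.95 -1.2 0 0 0 0.97 0.15; -1.1 -1.1 0 0 0 0.97 0.15; -1.2 -0.95 0 0 0 0.97 0.15; -1.3 -0.85 0 0 0 0.97 0.15; -1.35 -0.7 0 0 0 0.97 0.15; -1.4 -0.55 0 0 0 0.97 0.15; -1.45 -0.4 0 0 0 0.97 0.15; -1.5 -0.3 0 0 0 0.97 0.15",
)

```text
t: 55.28
tool_pos: [600.4, 85.2, 121.9]
ee_rot: [-0.001, 0.437, 0.899, -0.001]
force: [-0.1, 0.1, -1.7]
width: 24.0
gripper_force: 58.9
```

Call:
servo_tool(
  commands="-1.55 -0.1 0 0 0 0.97 0.15; -1.55 0.05 0 0 0 0.97 0.15; -1.5 0.2 0 0 0 0.97 0.15; -1.5 0.35 0 0 0 0.97 0.15; -1.45 0.5 0 0 0 0.97 0.15; -1.4 0.65 0 0 0 0.97 0.15; -1.3 0.8 0 0 0 0.97 0.15; -1.25 0.9 0 0 0 0.97 0.15",
)

```text
t: 55.95
tool_pos: [669.8, -16.2, 121.6]
ee_rot: [-0.001, 0.757, 0.654, -0.001]
force: [0.4, -0.4, -1.5]
width: 24.0
gripper_force: 58.9
```

Call:
servo_tool(
  commands="0 0 0 0 0 0 0.15; 0 0 0 0 0 0 0.15; 0 0 0 0 0 0 0.15; 0 0 0 0 0 0 0.15; 0 0 0 0 0 0 0.15",
)

```text
t: 56.37
tool_pos: [669.8, -14.9, 123.2]
ee_rot: [-0.0, 0.755, 0.656, -0.0]
force: [-0.8, -0.1, -1.3]
width: 23.6
gripper_force: 59.0
```

```bash
python3 - <<'E'
from h import *
pose(); plan((668.5,-16.7,60),81.9,1)
E
```

```text
t 56.37 [669.8 -14.9 123.2] yaw 82.0 tilt 0.0 F [-0.8 -0.1 -1.3] w 23.6 g 59.0 home [-205.9 -154.1]
-0.20 -0.10 6.32 -0.01 -0.00 0.02 ;
```

Call:
servo_tool(
  commands="-0.2 -0.1 2 0 0 0 0.15; 0 0 2 0 0 0 0.15; 0 0 1.5 0 0 0 0.15; 0 0 0.8 0 0 0 0.15; 0 0 0 0 0 0 0.15; 0 0 0 0 0 0 0.15; 0 0 0 0 0 0 0.15; 0 0 0 0 0 0 0.15",
)

```text
t: 57.03
tool_pos: [670.3, -17.6, 61.9]
ee_rot: [0.001, 0.755, 0.656, 0.001]
force: [1.1, -0.5, -1.8]
width: 23.7
gripper_force: 59.0
```

```bash
python3 - <<'E'
from h import *
pose(); plan((668.5,-16.7,30),81.9,1)
E
```

```text
t 57.03 [670.3 -17.6  61.9] yaw 81.9 tilt 0.2 F [ 1.1 -0.5 -1.8] w 23.7 g 59.0 home [-208.6 -154.9]
0.06 -0.20 3.19 0.03 0.00 0.00 ;
```

Call:
servo_tool(
  commands="0 -0.1 0.9 0 0 0 0.15; 0 0 0.9 0 0 0 0.15; 0 0 0.6 0 0 0 0.15; 0 0 0.4 0 0 0 0.15; 0 0 0 0 0 0 0.15; 0 0 0 0 0 0 0.15; 0 0 0 0 0 0 0.15; 0 0 0 0 0 0 0.15",
)

```text
t: 57.7
tool_pos: [668.4, -17.5, 32.6]
ee_rot: [0.0, 0.755, 0.655, 0.0]
force: [0.1, -0.6, -0.6]
width: 24.1
gripper_force: 59.0
```

Call:
servo_tool(
  commands="0 0 0.2 0 0 0 0.15; 0 0 0 0 0 0 0.15; 0 0 0 0 0 0 0.15",
)

```text
t: 57.95
tool_pos: [668.0, -17.4, 30.3]
ee_rot: [-0.0, 0.755, 0.655, -0.0]
force: [0.3, -0.5, -1.4]
width: 24.2
gripper_force: 59.0
```

Call:
servo_tool(
  commands="0 0 0.1 0 0 0 0.15; 0 0 0 0 0 0 0.15; 0 0 0 0 0 0 0.15",
)

```text
t: 58.2
tool_pos: [668.1, -17.4, 29.3]
ee_rot: [0.0, 0.755, 0.655, -0.0]
force: [-0.4, 0.6, -1.7]
width: 23.8
gripper_force: 59.0
```

Call:
servo_tool(
  commands="0 0 0.1 0 0 0 0.15; 0 0 0 0 0 0 0.15; 0 0 0 0 0 0 0.15",
)

```text
t: 58.45
tool_pos: [668.6, -17.5, 28.7]
ee_rot: [0.0, 0.755, 0.655, 0.0]
force: [0.8, 0.9, 0.1]
width: 24.0
gripper_force: 59.2
```

Call:
servo_tool(
  commands="0 0 0 0 0 0 0.5; 0 0 0 0 0 0 0.5; 0 0 0 0 0 0 0.5; 0 0 0 0 0 0 0.5; 0 0 -2 0 0 0 0.5; 0 0 -3 0 0 0 0.5; 0 0 -3 0 0 0 0.5; 0 0 -2 0 0 0 0.5",
)

```text
t: 59.12
tool_pos: [669.0, -17.5, 131.3]
ee_rot: [0.001, 0.755, 0.655, 0.001]
force: [0.6, -0.2, 0.3]
width: 42.2
gripper_force: 0.0
```

Call:
servo_tool(
  commands="0 -3 0 0 0 0 0.5; 0 -3 0 0 0 0 0.5; 0 -3 0 0 0 0 0.5; 0 -3 0 0 0 0 0.5; 0 -3 0 0 0 0 0.5; 0 0 0 0 0 0 0.5; 0 0 0 0 0 0 0.5; 0 0 0 0 0 0 0.5",
)

```text
t: 59.78
tool_pos: [520.7, 3.5, 128.9]
ee_rot: [0.001, 0.755, 0.655, 0.001]
force: [1.0, 0.1, 0.9]
width: 42.7
gripper_force: 0.0
```

```bash
python3 - <<'E'
from h import *
pose()
t=snap('top'); print(inhome(blanks(t,52,(125,210,320,295))))
B=cv2.resize(t['pixels'][170:220,305:375],None,fx=6,fy=6,interpolation=3)
s=snap('scene'); A=cv2.resize(s['pixels'][270:320,285:355],None,fx=5.4,fy=6,interpolation=3)
cv2.imwrite('pics/f.png',np.hstack([B,A]))
E
```

```text
t 59.78 [520.7   3.5 128.9] yaw 81.9 tilt 0.1 F [1.  0.1 0.9] w 42.7 g 0.0 home [-200.   -4.]
[([1.1, 1.0], (159.0, 45.3, 84.8))]
```

View pics/f.png

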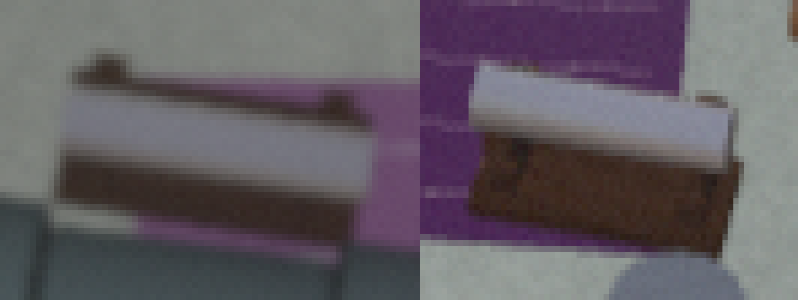

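The crop shows the bar seated in both saddles in its original place, ends at about px (316,189) and (366,196), with no strip visible in either view, so it faces down. The pile measures about 1 mm off home, so I'm handing in.

```bash
python3 -c "
from h import *
print(ticket.hand_in())"
```

```text
the job is handed in; nothing more can be done
None
```

I handed the job in at about 60 s with all five blanks in one square pile under the arm (top blank about 1 mm off home) and the bar rolled half a turn and back in its cradle, strip down. The hand-in gave no verdict, and my first push on blank 1 jammed on the lip at about 98 N (limit 120 N) before I backed off.

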